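Steady the portion scale, then sort the pots of colour by weight

TASK

The portion scale rocks: turn its two black foot screws until it stands level and firm on all four feet. Then use it to find out which pots of colour are running low: stand every pot that weighs under 200 g upright in the yellow refill tray and every fuller one upright in the clear storage box. Leave the scale steady, and do not disturb the other things on the table.

Things in the scene. Friction and masses are not known exactly. Their poses are not given: they have to be found in the camera images.
- scale: low dial scale, 3.6 kg, loose; grey base, cream housing, steel pan, sloped dial on its +x side. Origin: centre of the base's underside, 22 mm above the table when level. Only its four feet touch the table (22 mm across, rubber, give 1 mm for 20 N): fixed ones at (-80, +-75) mm, screw feet at the ends of a cross arm at (75, +-140) mm. Set wrongly it leans and rocks
- foot_left: steel spindle and rubber pad of the screw foot at scale (75, +140) mm; it slides up and down with its screw and does not turn. Origin: on the axis, at the height of the base's underside when the screw stands at 0
- foot_right: the same at scale (75, -140) mm
- rear_left: fixed rubber foot at scale (-80, +75) mm, 22 mm tall, its origin at its top
- rear_right: the same at scale (-80, -75) mm
- screw_left (a joint): angle of the left foot screw, rad. At 0 the foot reaches as low as the fixed rear feet; positive = turned anticlockwise seen from above = foot drawn up (corner sinks), negative = clockwise = foot pushed down (corner rises); 1.27 mm per rad. Friction (0.08 N m) keeps it where it is left; range -5.5 to 7
- screw_right (a joint): the same for the right foot screw
- knob_left (a point): centre of the left screw's round black fluted knob, 32 mm in diameter, 24 mm tall, free all round, to grip from above at any yaw; white line on its top. About 75 mm above the table when level; it moves up and down with the screw: at 0 its underside stands 17 mm above the boss (24 mm across) at the arm's end
- knob_right (a point): the same for the right screw
- pan: square steel pan of the scale, 150 x 150 mm outside with a 3 mm thick rim that rises 8 mm above its floor. Origin: centre of its underside, at scale (-20, 0, 78) mm; it sinks 12 mm for 1 kg, most 14 mm. A pot stands on its upper face, 3 mm above the origin, about 103 mm above the table
- pointer (a joint): angle of the scale's red pointer, rad: 0 with an empty pan, 0.4 rad for each 100 g on the pan, clockwise; the dial has a mark every 100 g, and the 200 g mark is red, at 0.8 rad
- pot_red: round screw-lid pot of colour paste, opaque red with a white label and a white lid with a red spot; 54 mm in diameter, 75 mm tall, straight sided. 90 to 310 g, heavy at the bottom: how full it is cannot be seen. Origin: centre of its underside, z up. May be absent
- pot_orange: round screw-lid pot of colour paste, opaque orange with a white label and a white lid with a orange spot; 54 mm in diameter, 75 mm tall, straight sided. 90 to 310 g, heavy at the bottom: how full it is cannot be seen. Origin: centre of its underside, z up. May be absent
- pot_green: round screw-lid pot of colour paste, opaque green with a white label and a white lid with a green spot; 54 mm in diameter, 75 mm tall, straight sided. 90 to 310 g, heavy at the bottom: how full it is cannot be seen. Origin: centre of its underside, z up. May be absent
- pot_blue: round screw-lid pot of colour paste, opaque blue with a white label and a white lid with a blue spot; 54 mm in diameter, 75 mm tall, straight sided. 90 to 310 g, heavy at the bottom: how full it is cannot be seen. Origin: centre of its underside, z up. May be absent
- pot_pink: round screw-lid pot of colour paste, opaque pink with a white label and a white lid with a pink spot; 54 mm in diameter, 75 mm tall, straight sided. 90 to 310 g, heavy at the bottom: how full it is cannot be seen. Origin: centre of its underside, z up. May be absent
- box: clear plastic storage box, open on top, for the fuller pots: 260 (its x) x 140 (its y) x 30 mm tall, walls and floor 4 mm thick, fixed to the table. Origin: centre of its underside
- tray: yellow plastic refill tray, open on top, for the pots that weigh under 200 g: 260 (its x) x 140 (its y) x 30 mm tall, walls and floor 4 mm thick, fixed. Origin: centre of its underside
- nozzle: bystander: steel piping nozzle, 30 mm across, 44 mm tall
- plate: bystander: white saucer, 130 mm across
- bowl: bystander: small steel bowl, 110 mm across, 45 mm tall
- thermos: bystander: green flask, 68 mm across, 200 mm tall
- dropper: bystander: black dropper bottle, 32 mm across, 92 mm tall
- cutter: bystander: steel ring cutter, 70 mm across, 35 mm tall

How it is judged (in metres and radians):
On the way, in this order (a step that is already met when the one before it is completed fails the run):
1. the scale stands level (within 0.006 rad) with all four feet pressing on the table, untouched by the robot and with no pot on its pan (contact force between each of foot_left, foot_right, rear_left, rear_right and anything else above 3 N and angle between scale's own z axis and vertical below 0.006 rad and contact force between scale and the fingers below 0.05 N and contact force between scale and the arm below 0.05 N and contact force between pan and anything else below 0.05 N), for 0.4 s.
2. a pot stands upright on the pan of the steadied scale, released (angle between scale's own z axis and vertical below 0.006 rad and ((contact force between pot_red and pan above 0.5 N and contact force between pot_red and the fingers below 0.05 N and angle between pot_red's own z axis and vertical below 0.1 rad) or (contact force between pot_orange and pan above 0.5 N and contact force between pot_orange and the fingers below 0.05 N and angle between pot_orange's own z axis and vertical below 0.1 rad) or (contact force between pot_green and pan above 0.5 N and contact force between pot_green and the fingers below 0.05 N and angle between pot_green's own z axis and vertical below 0.1 rad) or (contact force between pot_blue and pan above 0.5 N and contact force between pot_blue and the fingers below 0.05 N and angle between pot_blue's own z axis and vertical below 0.1 rad) or (contact force between pot_pink and pan above 0.5 N and contact force between pot_pink and the fingers below 0.05 N and angle between pot_pink's own z axis and vertical below 0.1 rad))), for 0.3 s.
At the end, for the whole second after the job is handed in: Every pot stands upright on the floor of its container: under 200 g in the tray, the others in the box (185 to 215 g: either). The scale stands within 0.006 rad of level, each of its four feet pressing on the table with over 3 N, its pan empty (contact force between each of foot_left, foot_right, rear_left, rear_right and anything else above 3 N and angle between scale's own z axis and vertical below 0.006 rad and ((x of pot_red in the frame of box between -0.125 and 0.125 m and y of pot_red in the frame of box between -0.06 and 0.06 m and z of pot_red in the frame of box below 0.012 m and angle between pot_red's own z axis and vertical below 0.1 rad and contact force between pot_red and box above 1.815 N) or (x of pot_red in the frame of tray between -0.125 and 0.125 m and y of pot_red in the frame of tray between -0.06 and 0.06 m and z of pot_red in the frame of tray below 0.012 m and angle between pot_red's own z axis and vertical below 0.1 rad and contact force between pot_red and tray below 2.11 N)) and ((x of pot_orange in the frame of box between -0.125 and 0.125 m and y of pot_orange in the frame of box between -0.06 and 0.06 m and z of pot_orange in the frame of box below 0.012 m and angle between pot_orange's own z axis and vertical below 0.1 rad and contact force between pot_orange and box above 1.815 N) or (x of pot_orange in the frame of tray between -0.125 and 0.125 m and y of pot_orange in the frame of tray between -0.06 and 0.06 m and z of pot_orange in the frame of tray below 0.012 m and angle between pot_orange's own z axis and vertical below 0.1 rad and contact force between pot_orange and tray below 2.11 N)) and ((x of pot_green in the frame of box between -0.125 and 0.125 m and y of pot_green in the frame of box between -0.06 and 0.06 m and z of pot_green in the frame of box below 0.012 m and angle between pot_green's own z axis and vertical below 0.1 rad and contact force between pot_green and box above 1.815 N) or (x of pot_green in the frame of tray between -0.125 and 0.125 m and y of pot_green in the frame of tray between -0.06 and 0.06 m and z of pot_green in the frame of tray below 0.012 m and angle between pot_green's own z axis and vertical below 0.1 rad and contact force between pot_green and tray below 2.11 N)) and ((x of pot_blue in the frame of box between -0.125 and 0.125 m and y of pot_blue in the frame of box between -0.06 and 0.06 m and z of pot_blue in the frame of box below 0.012 m and angle between pot_blue's own z axis and vertical below 0.1 rad and contact force between pot_blue and box above 1.815 N) or (x of pot_blue in the frame of tray between -0.125 and 0.125 m and y of pot_blue in the frame of tray between -0.06 and 0.06 m and z of pot_blue in the frame of tray below 0.012 m and angle between pot_blue's own z axis and vertical below 0.1 rad and contact force between pot_blue and tray below 2.11 N)) and ((x of pot_pink in the frame of box between -0.125 and 0.125 m and y of pot_pink in the frame of box between -0.06 and 0.06 m and z of pot_pink in the frame of box below 0.012 m and angle between pot_pink's own z axis and vertical below 0.1 rad and contact force between pot_pink and box above 1.815 N) or (x of pot_pink in the frame of tray between -0.125 and 0.125 m and y of pot_pink in the frame of tray between -0.06 and 0.06 m and z of pot_pink in the frame of tray below 0.012 m and angle between pot_pink's own z axis and vertical below 0.1 rad and contact force between pot_pink and tray below 2.11 N)) and contact force between pan and anything else below 0.05 N); the robot touches nothing.
It fails at once if one of the other things on the table (nozzle, plate, bowl, flask, dropper, cutter) is moved more than 30 mm (distance of any of nozzle, plate, bowl, thermos, dropper, cutter from where it was at the start of the episode above 0.03 m).
It fails at once if the scale is shoved more than 60 mm from its place (distance of scale from where it was at the start of the episode above 0.06 m).
It fails at once if the scale is tipped up (angle between scale's own z axis and vertical above 0.15 rad).
Of pot_red, pot_orange, pot_green, pot_blue, pot_pink only 3 to 5 are there at a start; the rules pass over those that are not, and their reading is None.
At some moment in a run one of pot_red, pot_orange, pot_green, pot_blue, pot_pink may be knocked a few centimetres aside while the robot is not near it.
It also fails if it takes over 210 s, if anything falls off the work surface, if the arm or the gripper's body presses on something with over 40 N, if the wrist force passes 120 N, or if a joint passes its speed limit or range.

ROBOT

A 6-joint arm with a two-finger parallel gripper is mounted at the origin on the work surface. World frame = base frame: x ahead of the robot, y to its left, z up, the work surface at z = 0. Lengths are in mm, angles in rad, forces in N, time in s.
With the tool pointing down it reaches from about 325 to 875 mm from the base axis. Payload 4.4 kg.
Tool frame: the origin (TCP) lies on the centre line of the jaws, within the pads' length; the fingertips stand 8 mm ahead of it and the grasp point (between the pads) lies 11 mm behind it (ctrl.tips_ahead is the distance from the TCP to the fingertips, in mm); z points along the fingers, y is the direction in which the jaws open and shut (so a half turn about z gives the same grasp; the last joint's range is limited). The gripper opens to 85 mm and grips with 20 to 120 N. Pads are 22 mm wide; open, the fingers measure 114 mm over their backs; the gripper's body (76 mm by 85 mm) begins 54 mm behind the grasp point. The pads swing forward as they close: fully open they stand 13 mm farther back than shut.
Start: joints at [-1.462, 0.207, 1.542, -0, 1.393, -0.15], TCP at [147.142, -555.857, 239.282] pointing down, gripper open.
Joint ranges: [-2.73, 2.73], [-0.86, 2.22], [0.23, 2.46], [-1.11, 4.25], [0.08, 2.63], [-2.82, 2.82]. Speed limits (rad/s): [2.79, 2.79, 3.14, 3.14, 3.14, 3.14].

INTERFACE

Orientations are given as a rotation vector (axis times angle).
In Python, from cell import get_state, cams, job, find_in, ctrl gives the robot as it stands.
- The arm moves only by the tool move_arm, never from a script. Its argument "moves" is a list of rows, each a list of 3 entries, a list of its own where there are three numbers: the finger opening in mm, from 0 to 85.4, then the shift along the tool's x, y, z in mm, then the turn, a rotation vector about the tool's x, y, z in rad. In form: [[gripper, [tx, ty, tz], [ax, ay, az]], ...]. A call has 1 to 8 rows; each row shifts and turns the pose as measured when the row begins, along the tool's axes as they then stand; what a row does not reach is not made up. A row lasts 1/12 s, in which the tool goes at most 41.7 mm and 7.16 degrees, less where a joint would pass 70% of its speed; a pose out of reach is approached as far as the arm can. A call with a gripper value outside its range is refused whole. The fingers move at their own pace and stop on an object; "grip_force" is the grip in N (left out, the last holds). Time passes only in rows, so rows that do not move let the fingers close. It gives the time, the measured TCP pose, the force and the opening at its end, in the units of the state.
- get_state(): the state, without advancing time (a new reading comes with each control period).
- cams.read_camera(name): name is "scene" or "side" or "wrist"; returns the picture (420x560x3 uint8, blue, green, red); there is no depth.
- cams.calibration(name): a dict with "fx", "fy", "cx", "cy" (pixels), "R" (3x3) and "t" (3): a world point X has camera coordinates R X + t. Camera axes: x right, y down, z forward; pixel columns grow to the right and rows downward; lengths in mm; the calibration is good to about 2 mm. A picture is of the moment at which its call begins: read the wrist's pose just before it. calibration takes no time and is no camera call; for the wrist camera it gives the pose at the moment of the call.
- job.close_job(): hands the job in, once; it reports no verdict.
Trained networks look in the newest picture that a camera, given by its name, has taken for a name from the list of things; names that differ only in an ending like _2 or _b are one class to them, and where a whole thing is asked for, a point or a joint stands for the part that bears it (a point fixed in the world has none). Each returns a list of dicts, best first, with "p" (0 to 1); they miss things now and then, are a little off and sometimes report something else, mostly with a low value. They report only what shows in the picture. A call takes as long as a camera call.
- find_in(thing, camera): "extent" ([left, top, right, bottom] in pixels, round what is visible of it).
The state is a dict: "t": time; "joint_positions": joint angles; "qvel": joint speeds; "joint_torque": joint torques, N m; "eef_pos": TCP position; "ee_rot": TCP orientation; "contact_force": force on the tool from outside, world axes, zero at the start; "wrist_torque": the same for the moment, N m; "gripper_width": opening from 0.0 (shut) to 1.0 (fully open).
Only numpy, scipy, OpenCV 4.12 (cv2) and the standard library are available. Lean on these libraries where they do the work, as an engineer would, in place of code of your own. Each camera call takes 0.05 s, during which the arm holds its last target. There are 200 camera calls.

## Working session

There is one attempt and no reset: what is moved stays moved. The work goes in short steps, Python scripts to look and compute and a tool call to move; the robot and the scene stay as the last step left them, time stands still between calls to the robot, and variables do not carry over. Pictures are saved under pics/ and viewed, about 12 in all and at most 16, crops included, and the job is handed in when it is done.

Besides the shell and the picture viewer there is one more tool, called after ">>>" by a JSON object that holds its "name" and its "arguments", one argument or row to a line. move_arm: Moves the arm, as the interface text tells. Its arguments: {"type":"object","properties":{"moves":{"type":"array"},"grip_force":{"type":"number"}},"required":["moves"]}

```bash
ls; mkdir -p pics
cat > h.py <<'E'
import numpy as np, cv2
from scipy.spatial.transform import Rotation as Ro
from cell import get_state, cams, job, find_in, ctrl
def ray(cal,u,v):
    R=np.array(cal["R"]);t=np.array(cal["t"]).ravel()
    d=R.T@np.array([(u-cal["cx"])/cal["fx"],(v-cal["cy"])/cal["fy"],1.]);return -R.T@t,d
def at_z(cal,u,v,z):
    c,d=ray(cal,u,v);return c+d*(z-c[2])/d[2]
def proj(cal,X):
    p=np.array(cal["R"])@np.array(X,float)+np.array(cal["t"]).ravel()
    return np.array([cal["fx"]*p[0]/p[2]+cal["cx"],cal["fy"]*p[1]/p[2]+cal["cy"]])
def snap(n,f=None):
    cal=cams.calibration(n);im=cams.read_camera(n)
    if f: cv2.imwrite("pics/"+f,im)
    return cal,im
def rel(target,rotz=None):
    "tool shift to world target"
    s=get_state();R=Ro.from_rotvec(s["ee_rot"]).as_matrix()
    return R.T@(np.array(target)-np.array(s["eef_pos"]))
E
python3 - <<'E'
from h import *
s=get_state();print({k:np.round(v,3) for k,v in s.items()});print(Ro.from_rotvec(s["ee_rot"]).as_matrix().round(2),ctrl.tips_ahead)
a=[]
for n in ["scene","side"]:
    cal,im=snap(n,n+"0.png");print(n,ray(cal,280,210),cal["fx"])
cal=cams.calibration("wrist");print(ray(cal,280,210),np.array(cal["R"]).round(2))
E
```

```text
pics
{'t': np.float64(0.0), 'joint_positions': array([-1.463,  0.207,  1.543,  0.   ,  1.394, -0.151]), 'qvel': array([ 0.001,  0.002,  0.001, -0.001,  0.001, -0.002]), 'joint_torque': array([ 1.0000e-03, -3.8303e+01, -2.9160e+01, -0.0000e+00,  1.1000e-02,
       -0.0000e+00]), 'eef_pos': array([ 147.057, -555.089,  238.097]), 'ee_rot': array([-3.113, -0.405, -0.   ]), 'contact_force': array([0.829, 0.557, 0.88 ]), 'wrist_torque': array([ 0.021, -0.003, -0.001]), 'gripper_width': np.float64(0.998)}
[[ 0.97  0.26 -0.  ]
 [ 0.26 -0.97  0.  ]
 [ 0.   -0.   -1.  ]] 8.0
scene (array([1115.76708207, -785.55181567,  813.34700934]), array([-0.44857693,  0.66568861, -0.5964032 ])) 420.5910547876658
side (array([ 300.18386654, -603.99163689,  665.51754326]), array([ 0.31532067,  0.68505129, -0.65674248])) 400.0733719152476
(array([ 212.48782192, -538.28556807,  372.50827685]), array([-0.25950622, -0.08052746, -0.96248636])) [[ 0.26 -0.97 -0.  ]
 [-0.93 -0.25  0.27]
 [-0.26 -0.07 -0.96]]
```

View pics/scene0.png

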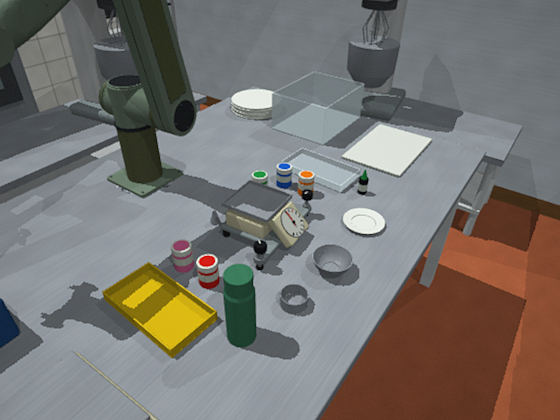

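View pics/side0.png

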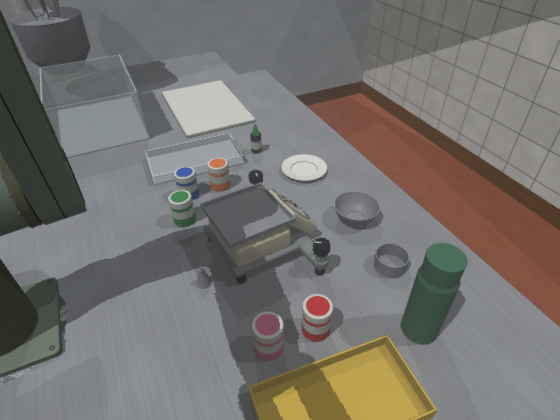

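The scene view shows five pots (red 207,270; pink 182,255; orange 307,182; blue 285,175; green 260,178), the tray at 160,310, the box at 320,168, and the scale at 262,215 with knobs at 261,247 and 307,195. The side view agrees.

Run:
```python
from h import *
from scipy.optimize import least_squares
cs={n:cams.calibration(n) for n in["scene","side"]}
for n in cs: cams.read_camera(n)
Z={"pot_red":37,"pot_orange":37,"pot_green":37,"pot_blue":37,"pot_pink":37,"knob_left":75,"box":15,"tray":15,"nozzle":20,"plate":8,"bowl":22,"thermos":100,"dropper":46,"cutter":17,"scale":50}
for k,z in Z.items():
    e={}
    for n in cs:
        e[n]=[(np.round(d["extent"]).astype(int).tolist(),round(d["p"],2)) for d in find_in(k,n)[:2]]
    print(k,e)
    try:
        c={n:((e[n][0][0][0]+e[n][0][0][2])/2,(e[n][0][0][1]+e[n][0][0][3])/2) for n in cs}
        r=least_squares(lambda X:np.r_[proj(cs["scene"],X)-c["scene"],proj(cs["side"],X)-c["side"]],[500,0,z])
        print("   tri",r.x.round(),"res",round(r.cost,1),[at_z(cs[n],*c[n],z)[:2].round() for n in cs])
    except Exception as ex: print(ex)
print(get_state()["t"])
```

```text
pot_red {'scene': [([197, 254, 215, 289], 0.69), ([224, 185, 312, 272], 0.23)], 'side': [([301, 291, 333, 343], 0.7), ([166, 191, 197, 229], 0.66)]}
   tri [ 533. -251.   42.] res 0.5 [array([ 530., -250.]), array([ 536., -247.])]
pot_orange {'scene': [([296, 167, 313, 198], 0.57)], 'side': [([207, 157, 230, 192], 0.78)]}
   tri [514. 249.  42.] res 0.2 [array([509., 259.]), array([516., 255.])]
pot_green {'scene': [([252, 170, 265, 188], 0.45)], 'side': [([166, 191, 196, 227], 0.66)]}
   tri [388. 155.  47.] res 6.4 [array([371., 183.]), array([389., 160.])]
pot_blue {'scene': [([277, 161, 291, 190], 0.72), ([252, 244, 263, 255], 0.55)], 'side': [([176, 167, 199, 202], 0.88), ([402, 240, 466, 346], 0.39)]}
   tri [430. 251.  37.] res 0.4 [array([428., 254.]), array([429., 248.])]
pot_pink {'scene': [([171, 238, 191, 275], 0.8), ([254, 240, 268, 272], 0.22)], 'side': [([252, 312, 282, 365], 0.97)]}
   tri [ 436. -247.   35.] res 0.0 [array([ 437., -248.]), array([ 435., -248.])]
knob_left {'scene': [([168, 237, 193, 273], 0.59), ([221, 184, 291, 220], 0.34)], 'side': [([246, 166, 264
[... 1231 characters left out ...]
, 294, 331, 342], 0.68)]}
   tri [ 713. -333.  106.] res 0.2 [array([ 710., -327.]), array([ 717., -330.])]
dropper {'scene': [([362, 173, 369, 197], 0.68), ([275, 162, 292, 187], 0.49)], 'side': [([251, 124, 261, 154], 0.52)]}
   tri [679. 384.  30.] res 0.6 [array([689., 356.]), array([671., 363.])]
cutter {'scene': [([256, 240, 270, 254], 0.69), ([279, 283, 307, 316], 0.67)], 'side': [([377, 243, 412, 280], 0.69)]}
   tri [ 680. -242.  148.] res 262.9 [array([578., -70.]), array([ 760., -187.])]
scale {'scene': [([221, 181, 312, 273], 0.82), ([278, 158, 292, 187], 0.2)], 'side': [([200, 170, 331, 283], 0.82)]}
   tri [544.   2.  40.] res 11.8 [array([557., -24.]), array([543.,   1.])]
1.7
```

>>> {"name": "move_arm", "arguments": {
  "moves": [
    [85, [0, 0, -40], [0, 0, 0.12]],
    [85, [0, 0, -40], [0, 0, 0.12]],
    [85, [0, 0, -20], [0, 0, 0.02]],
    [85, [22, -34, 0], [0, 0, 0]],
    [85, [22, -34, 0], [0, 0, 0]],
    [85, [22, -34, 0], [0, 0, 0]],
    [85, [22, -34, 0], [0, 0, 0]],
    [85, [22, -34, 0], [0, 0, 0]]
  ]
}}

```text
t: 2.37
eef_pos: [258.9, -387.4, 341.9]
ee_rot: [-3.139, 0.045, 0.0]
contact_force: [0.0, -1.2, -0.3]
gripper_width: 0.995
```

>>> {"name": "move_arm", "arguments": {
  "moves": [
    [85, [22, -34, 0], [0, 0, 0]],
    [85, [22, -34, 0], [0, 0, 0]],
    [85, [22, -34, 0], [0, 0, 0]],
    [85, [22, -34, 0], [0, 0, 0]],
    [85, [22, -34, 0], [0, 0, 0]],
    [85, [22, -34, 0], [0, 0, 0]],
    [85, [22, -34, 0], [0, 0, 0]],
    [85, [22, -34, 0], [0, 0, 0]]
  ]
}}

```text
t: 3.03
eef_pos: [445.8, -110.7, 345.2]
ee_rot: [3.138, -0.052, 0.012]
contact_force: [1.4, -0.3, -0.6]
gripper_width: 0.997
```

>>> {"name": "move_arm", "arguments": {
  "moves": [
    [85, [22, -34, 0], [0, 0, 0]],
    [85, [22, -34, 0], [0, 0, 0]],
    [85, [22, -34, 0], [0, 0, 0]],
    [85, [22, -34, 0], [0, 0, 0]],
    [85, [0, 0, 0], [0, 0, 0]],
    [85, [0, 0, 0], [0, 0, 0]]
  ]
}}

```text
t: 3.53
eef_pos: [541.9, 35.0, 345.8]
ee_rot: [3.139, -0.033, 0.018]
contact_force: [-0.2, -1.1, 0.1]
gripper_width: 0.994
```

Run:
```python
from h import *
s=get_state();print(s["t"],s["eef_pos"].round(1),s["ee_rot"].round(3),s["joint_positions"].round(2))
cal,im=snap("wrist");cv2.imwrite("pics/w1.png",cv2.resize(im,(800,600)));print(cal["fx"],ray(cal,280,210))
np.save("w1.npy",im);import pickle;pickle.dump(cal,open("w1.pkl","wb"))
for k in["knob_left","scale","pan","nozzle"]:print(k,[(np.round(d["extent"]).tolist(),round(d["p"],2)) for d in find_in(k,"wrist")[:3]])
```

```text
3.5333 [541.9  35.  345.8] [ 3.139 -0.033  0.018] [-0.09  0.07  1.48 -0.    1.58  1.5 ]
314.318100114028 (array([607.95261526,  33.77358323, 480.89598056]), array([-0.26099143, -0.00987494, -0.96539842]))
knob_left [([165.0, 134.0, 196.0, 159.0], 0.67), ([321.0, 267.0, 339.0, 283.0], 0.2)]
scale [([168.0, 89.0, 421.0, 276.0], 0.79)]
pan [([232.0, 144.0, 362.0, 272.0], 0.68)]
nozzle [([319.0, 269.0, 341.0, 284.0], 0.6)]
```

View pics/w1.png

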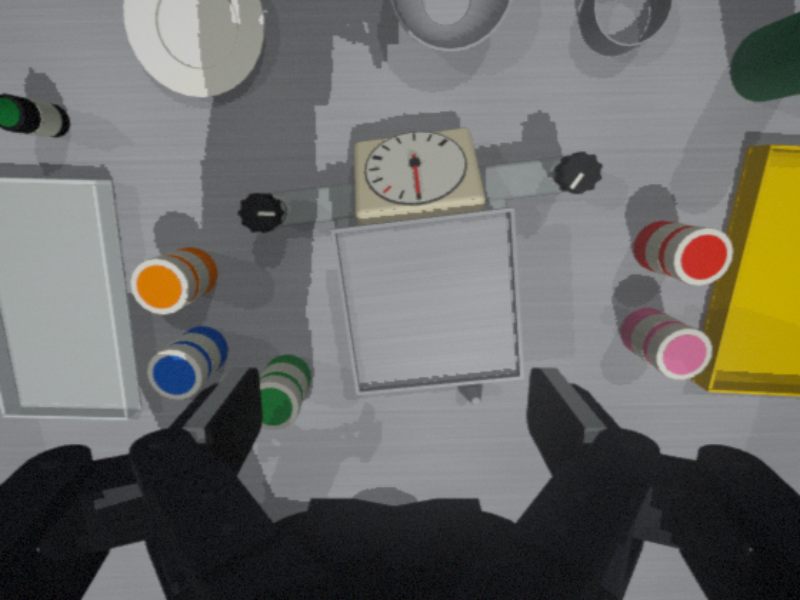

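The wrist view shows the scale yawed slightly, with its pan at (430,300). The left knob is at (262,212) with its line pointing right, and the right knob at (578,173) with its line pointing lower-left. Pots sit on both sides, the tray is on the right, the box on the left, and the nozzle lies behind the pan (472,393).

```bash
cat >> h.py <<'E'
def R_of(yaw,pitch=0,):
    "tool down with tool x at world yaw; pitch>0 tilts fingers outward along +x"
    return Ro.from_euler("z",yaw).as_matrix()@Ro.from_euler("y",-pitch).as_matrix()@np.diag([1,-1,-1.])
def plan(pos,R,first="rot"):
    s=get_state();R0=Ro.from_rotvec(s["ee_rot"]).as_matrix()
    w=Ro.from_matrix(R0.T@R).as_rotvec();d=np.array(pos)-s["eef_pos"]
    t=(R if first=="rot" else R0).T@d
    print("rot",w.round(3),"rows",int(np.ceil(np.linalg.norm(w)/.122)),"| shift",t.round(1),"rows",int(np.ceil(np.linalg.norm(t)/40)))
E
python3 - <<'E'
from h import *
import pickle
cal=pickle.load(open("w1.pkl","rb"))
S=.7
def P(u,v,z):return at_z(cal,u*S,v*S,z)[:2].round(1)
print("kL",P(262,212,85),"kR",P(578,173,85))
pc=[P(*c,111) for c in[(335,230),(516,210),(522,378),(358,394)]];print("pan",pc,np.mean(pc,0))
print("edge yaw",[np.arctan2(*( (pc[i]-pc[j])[::-1])) for i,j in[(0,3),(1,2)]])
for n,c in dict(red=(703,257),pink=(684,353),orange=(159,286),blue=(175,373),green=(275,406)).items():print(n,P(*c,75))
print("box",[P(*c,30) for c in[(110,181),(138,418),(3,417),(0,178)]]);print("tray",[P(*c,30) for c in[(752,147),(708,392),(800,396)]])
print("nozzle",P(476,400,0),P(476,395,44))
cs=cams.calibration("scene")
print("tray scene",[at_z(cs,*c,30)[:2].round() for c in[(104,293),(150,264),(217,314),(173,352)]])
print("box scene",[at_z(cs,*c,30)[:2].round() for c in[(281,161),(299,149),(362,169),(347,186)]])
cs=cams.calibration("side")
print("box side",[at_z(cs,*c,30)[:2].round() for c in[(146,157),(232,137),(243,156),(153,178)]])
print("tray side",[at_z(cs,*c,30)[:2].round() for c in[(249,389),(384,345),(430,407)]])
E
```

```text
kL [582.5 148.1] kR [ 609.6 -123.5]
pan [array([568.5,  82.2]), array([581.5, -65.3]), array([433.4, -77.9]), array([420.8,  69.4])] [501.05   2.1 ]
edge yaw [np.float64(0.08644617168163965), np.float64(0.08487326725555193)]
red [ 533.1 -248. ]
pink [ 439.4 -244.2]
orange [516.4 253. ]
blue [428.9 250.8]
green [391.2 156.3]
box [array([611.6, 308.6]), array([355.7, 324.1]), array([360.1, 474.3]), array([616.6, 414.5])]
tray [array([ 630.4, -309.5]), array([ 374. , -308.2]), array([ 367. , -410.7])]
nozzle [353.9 -58.7] [383.  -50.1]
tray scene [array([ 374., -446.]), array([ 386., -312.]), array([ 641., -333.]), array([ 633., -465.])]
box scene [array([356., 340.]), array([359., 458.]), array([624., 469.]), array([632., 336.])]
box side [array([358., 438.]), array([619., 432.]), array([611., 319.]), array([355., 327.])]
tray side [array([ 374., -314.]), array([ 615., -343.]), array([ 616., -459.])]
```

Run:
```python
from h import *
for K,yaw in (((583,149,68),.25),((609,-125,68),-.2)):
    R=R_of(yaw,1.15);p=np.array(K)-57*R[:,2]-16*R[:,0];print(p.round(1));plan(p,R)
```

```text
[526.3 134.5  76.7]
rot [ 0.162  1.13  -0.243] rows 10 | shift [-241.6 -102.9  120.3] rows 8
[ 551.6 -113.4   76.7]
rot [-0.099  1.135  0.154] rows 10 | shift [-230.1  140.4  146. ] rows 8
```

Run:
```python
from h import *
for K,yaw in (((583,157,70),.3),((609,-130,70),-.25)):
    R=R_of(yaw,1.15);p=np.array(K)-75*R[:,2]-16*R[:,0];print(p.round(1));plan(p,R)
```

```text
[511.4 134.8  86. ]
rot [ 0.191  1.127 -0.287] rows 10 | shift [-236.8 -106.9  108.2] rows 8
[ 536.3 -111.4   86. ]
rot [-0.128  1.133  0.198] rows 10 | shift [-224.9  140.2  134.7] rows 8
```

>>> {"name": "move_arm", "arguments": {
  "moves": [
    [50, [0, 0, 0], [0.019, 0.113, -0.029]],
    [50, [0, 0, 0], [0.019, 0.113, -0.029]],
    [50, [0, 0, 0], [0.019, 0.113, -0.029]],
    [50, [0, 0, 0], [0.019, 0.113, -0.029]],
    [50, [0, 0, 0], [0.019, 0.113, -0.029]],
    [50, [0, 0, 0], [0.019, 0.113, -0.029]],
    [50, [0, 0, 0], [0.019, 0.113, -0.029]],
    [50, [0, 0, 0], [0.019, 0.113, -0.029]]
  ]
}}

```text
t: 4.45
eef_pos: [542.8, 22.8, 350.2]
ee_rot: [-2.692, -0.293, -1.35]
contact_force: [-0.7, 1.7, -1.3]
gripper_width: 0.585
```

>>> {"name": "move_arm", "arguments": {
  "moves": [
    [50, [0, 0, 0], [0.019, 0.113, -0.029]],
    [50, [0, 0, 0], [0.019, 0.113, -0.029]],
    [50, [0, 0, 0], [0.0, 0.0, 0]]
  ]
}}

```text
t: 4.7
eef_pos: [539.0, 22.1, 345.4]
ee_rot: [-2.554, -0.344, -1.537]
contact_force: [-0.6, -0.1, -1.6]
gripper_width: 0.584
```

Run:
```python
from h import *
K,yaw =((583,157,70),.3)
R=R_of(yaw,1.15);p=np.array(K)-75*R[:,2]-16*R[:,0];plan(p,R);s=get_state();print(s["t"],s["eef_pos"].round(),s["joint_positions"].round(2))
```

```text
rot [ 0.026  0.066 -0.016] rows 1 | shift [-234.  -115.9  112.2] rows 8
4.7 [539.  22. 345.] [-0.49 -0.45  2.25  1.09  0.76  0.2 ]
```

>>> {"name": "move_arm", "arguments": {
  "moves": [
    [50, [0, 0, 0], [0.026, 0.06, -0.016]],
    [50, [-33, -16, 16], [0, 0, 0]],
    [50, [-33, -16, 16], [0, 0, 0]],
    [50, [-33, -16, 16], [0, 0, 0]],
    [50, [-33, -16, 16], [0, 0, 0]],
    [50, [-33, -16, 16], [0, 0, 0]],
    [50, [-33, -16, 16], [0, 0, 0]],
    [50, [0, 0, 0], [0, 0, 0]]
  ]
}}

```text
t: 5.37
eef_pos: [528.3, 92.5, 166.2]
ee_rot: [-2.484, -0.366, -1.621]
contact_force: [-1.5, 0.5, -0.6]
gripper_width: 0.586
```

Run:
```python
from h import *
K,yaw =((583,157,70),.3)
R=R_of(yaw,1.15);p=np.array(K)-75*R[:,2]-16*R[:,0];plan(p,R);s=get_state();print(s["t"],s["eef_pos"].round(),s["joint_positions"].round(2))
cal=cams.calibration("wrist");print(proj(cal,(583,149,72)))
```

```text
rot [ 0.012 -0.006  0.001] rows 1 | shift [-74.7 -45.4  29.4] rows 3
5.3667 [528.  93. 166.] [-0.29  0.    2.46  2.17  0.65 -0.97]
[228.46015965 278.90943697]
```

Run:
```python
from h import *
import pickle
cal,im=snap("wrist","kl0.png");pickle.dump((cal,im),open("kl0.pkl","wb"))
c,_=ray(cal,280,210);print(c, np.degrees(np.arctan2(c[2]-70,np.hypot(*(c[:2]-[583,149])))),np.linalg.norm(c-[583,149,70]))
u,v=228,285;print(proj(cal,(609,-125,70)))
cv2.imwrite("pics/kl0c.png",cv2.resize(im[v-75:v+75,u-100:u+100],(800,600),interpolation=cv2.INTER_CUBIC))
```

```text
[436.2401401   65.66749258 281.94997432] 51.47091314419642 270.9345952145135
[604.11226253 343.14280377]
```

View pics/kl0c.png

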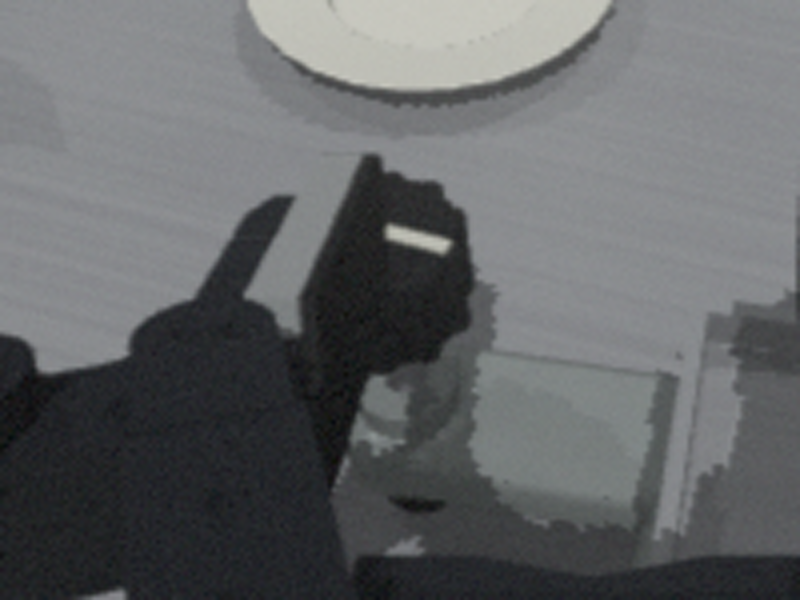

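The crop shows the left knob at (410,270), partly hidden by a finger. Its white line runs from about (385,230) to (452,245), and the boss is just visible below at (400,410). The fixed cameras see the gap better, so I'll compare crops from those.

Run:
```python
from h import *
out=np.zeros((600,800,3),np.uint8)
for j,n in enumerate(["scene","side"]):
    cal=cams.calibration(n);im=cv2.imread(f"pics/{n}0.png")
    for i,K in enumerate([(583,149,60),(609,-126,60)]):
        u,v=np.round(proj(cal,K)).astype(int);print(n,i,u,v,"px/mm vert",np.linalg.norm(proj(cal,np.add(K,(0,0,10)))-proj(cal,K))/10, [proj(cal,(K[0],K[1],z)).round(1).tolist() for z in (22,45,75)])
        out[i*300:i*300+300,j*400:j*400+400]=cv2.resize(im[v-24:v+24,u-32:u+32],(400,300),interpolation=cv2.INTER_CUBIC)
cv2.imwrite("pics/gaps.png",np.clip(out*1.5,0,255).astype(np.uint8))
```

```text
scene 0 306 199 px/mm vert 0.26440531307679294 [[305.4, 209.2], [305.8, 203.3], [306.4, 195.4]]
scene 1 260 251 px/mm vert 0.28182105993061635 [[259.6, 261.2], [259.6, 255.0], [259.5, 246.6]]
side 0 256 182 px/mm vert 0.32164551701229205 [[257.2, 194.2], [256.8, 187.1], [256.2, 177.5]]
side 1 320 252 px/mm vert 0.33745969545164956 [[318.9, 263.9], [319.5, 256.5], [320.3, 246.5]]
```

View pics/gaps.png

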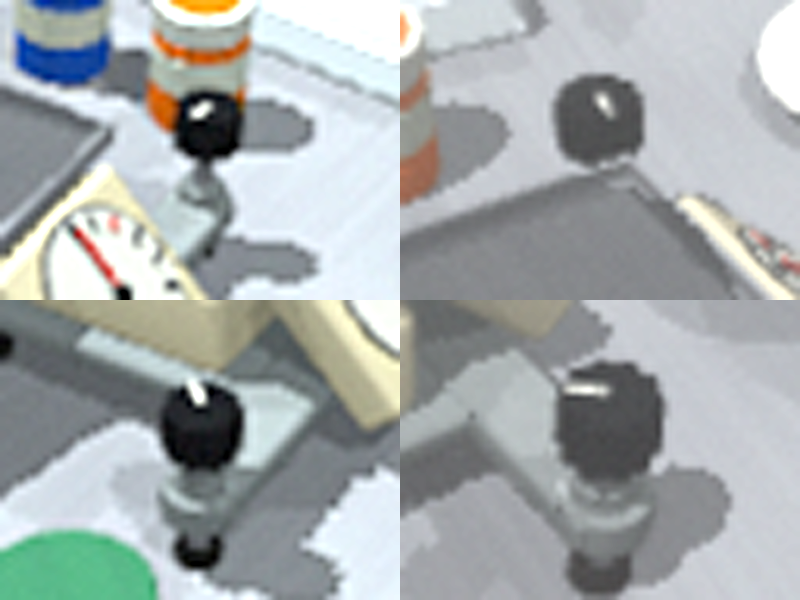

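The crops suggest the left foot is drawn up (its pad is mostly hidden) and the right foot pushed down (its pad is well clear below). I'll go back to tool-down, grip the right knob and use its end stop as an absolute reference.

>>> {"name": "move_arm", "arguments": {
  "moves": [
    [60, [33, 16, -16], [0, 0, 0]],
    [60, [33, 16, -16], [0, 0, 0]],
    [60, [33, 16, -16], [0, 0, 0]],
    [60, [33, 16, -16], [0, 0, 0]],
    [60, [33, 16, -16], [0, 0, 0]],
    [60, [33, 16, -16], [0, 0, 0]]
  ]
}}

```text
t: 5.92
eef_pos: [545.5, 12.1, 364.1]
ee_rot: [-2.48, -0.371, -1.621]
contact_force: [1.2, -0.2, 0.9]
gripper_width: 0.705
```

>>> {"name": "move_arm", "arguments": {
  "moves": [
    [70, [0, 0, 0], [-0.019, -0.113, 0.029]],
    [70, [0, 0, 0], [-0.019, -0.113, 0.029]],
    [70, [0, 0, 0], [-0.019, -0.113, 0.029]],
    [70, [0, 0, 0], [-0.019, -0.113, 0.029]],
    [70, [0, 0, 0], [-0.019, -0.113, 0.029]],
    [70, [0, 0, 0], [-0.019, -0.113, 0.029]],
    [70, [0, 0, 0], [-0.019, -0.113, 0.029]],
    [70, [0, 0, 0], [-0.019, -0.113, 0.029]]
  ]
}}

```text
t: 6.58
eef_pos: [541.8, -10.6, 410.5]
ee_rot: [3.073, -0.008, 0.605]
contact_force: [0.5, 0.5, 0.8]
gripper_width: 0.821
```

Run:
```python
from h import *
plan((609,-126,180),R_of(.2));s=get_state();print(s["t"],s["eef_pos"].round(),s["joint_positions"].round(2))
```

```text
rot [ 0.049 -0.386 -0.203] rows 4 | shift [ 43.  126.4 230.5] rows 7
6.5833 [542. -11. 410.] [-0.22 -0.2   1.65  0.08  1.31  1.35]
```

>>> {"name": "move_arm", "arguments": {
  "moves": [
    [70, [0, 0, 0], [0.012, -0.096, -0.05]],
    [70, [0, 0, 0], [0.012, -0.096, -0.05]],
    [70, [0, 0, 0], [0.012, -0.096, -0.05]],
    [70, [0, 0, 0], [0.012, -0.096, -0.05]],
    [70, [0, 0, 0], [0, 0, 0]],
    [70, [0, 0, 0], [0, 0, 0]]
  ]
}}

```text
t: 7.08
eef_pos: [542.9, -26.6, 446.2]
ee_rot: [3.083, 0.224, 0.051]
contact_force: [-0.5, 0.2, -0.6]
gripper_width: 0.818
```

Run:
```python
from h import *
plan((609,-126,170),R_of(.2));s=get_state();print(s["t"],s["eef_pos"].round(),s["joint_positions"].round(2))
```

```text
rot [ 0.053 -0.028 -0.055] rows 1 | shift [ 45.  110.6 276.2] rows 8
7.0833 [543. -27. 446.] [-0.19  0.04  1.32 -0.04  1.74  1.23]
```

>>> {"name": "move_arm", "arguments": {
  "moves": [
    [70, [0, 0, 0], [0.05, -0.028, -0.055]],
    [70, [6, 16, 37], [0, 0, 0]],
    [70, [6, 16, 37], [0, 0, 0]],
    [70, [6, 16, 37], [0, 0, 0]],
    [70, [6, 16, 37], [0, 0, 0]],
    [70, [6, 16, 37], [0, 0, 0]],
    [70, [6, 16, 37], [0, 0, 0]],
    [70, [0, 0, 0], [0, 0, 0]]
  ]
}}

```text
t: 7.75
eef_pos: [601.9, -133.9, 253.7]
ee_rot: [3.083, 0.241, 0.095]
contact_force: [-1.6, 0.7, -2.1]
gripper_width: 0.818
```

Run:
```python
from h import *
plan((609,-126,150),R_of(.2));s=get_state();print(s["t"],s["eef_pos"].round(),s["joint_positions"].round(2))
cal,im=snap("wrist","kr0.png");print(proj(cal,(609,-126,85)),[ (d["extent"],d["p"]) for d in find_in("knob_right","wrist")[:2]])
u,v=np.round(proj(cal,(609,-126,75))).astype(int);v=min(v,345)
cv2.imwrite("pics/kr0c.png",np.clip(2.*cv2.resize(im[v-75:v+75,u-100:u+100],(800,600),interpolation=cv2.INTER_CUBIC),0,255).astype(np.uint8));print(u,v)
c,_=ray(cal,280,210);print(c)
```

```text
rot [ 0.054 -0.057 -0.044] rows 1 | shift [  8.5  -6.3 103.7] rows 3
7.75 [ 602. -134.  254.] [-0.35  0.24  1.48 -0.02  1.35  1.07]
[259.90023723 194.07419565] [([243.9, 173.9, 278.0, 211.3], 0.67), ([245.5, 173.9, 278.4, 210.7], 0.36)]
260 192
[ 659.86531727 -117.69583268  391.48239489]
```

View pics/kr0c.png

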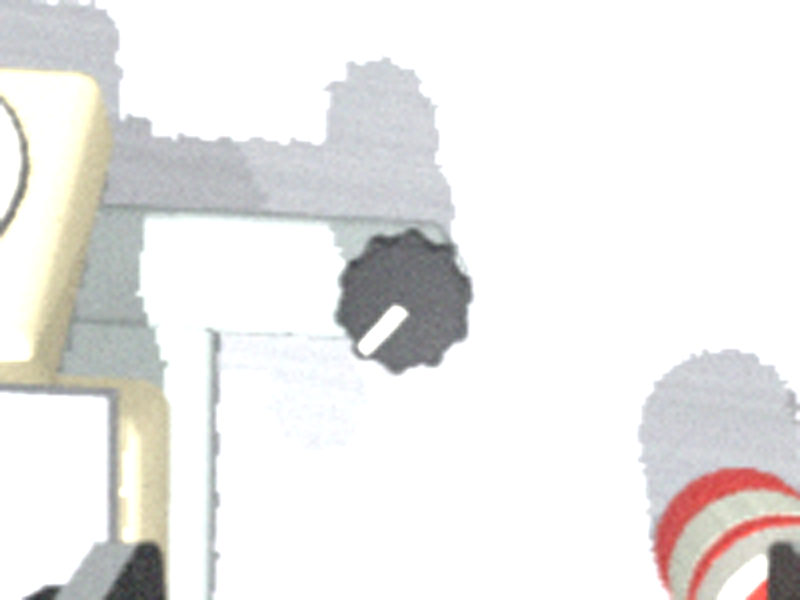

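The knob is at (405,300) in the crop and its radial white line points from (402,312) to (363,350). Next I measure this by script.

```bash
cat >> h.py <<'E'
def line(cal,im,K,ztop=87,yaw=.089):
    "refine knob centre and white-line angle (world; and rel. to scale yaw)"
    g=im.max(2).astype(float);K=np.array(K,float)
    U,V=np.meshgrid(np.arange(g.shape[1]),np.arange(g.shape[0]))
    c=ray(cal,0,0)[0];Rm=np.array(cal["R"]).T
    D=np.stack([(U-cal["cx"])/cal["fx"],(V-cal["cy"])/cal["fy"],np.ones_like(U,float)],-1)@Rm.T
    X=c+D*((ztop-c[2])/D[...,2])[...,None]
    r=np.hypot(X[...,0]-K[0],X[...,1]-K[1]);m=r<12
    base=np.median(g[m]);w=np.clip(g-base-35,0,60)*(r<12.5)
    P=X[...,:2];mu=(P*w[...,None]).sum((0,1))/w.sum()
    q=P-mu;C=np.einsum('ijk,ijl,ij->kl',q,q,w)/w.sum();ev,E=np.linalg.eigh(C);d=E[:,1]
    if d@(mu-K[:2])<0:d=-d
    a=np.arctan2(d[1],d[0]);a2=np.arctan2(*(mu-K[:2])[::-1])
    print("line mean",mu.round(1),"sd",np.sqrt(ev).round(2),"angle axis",a.round(3),"radial",a2.round(3),"| rel scale",(a-yaw).round(3))
    return a
E
python3 - <<'E'
from h import *
import pickle
cal=cams.calibration("wrist");im=cv2.imread("pics/kr0.png")
K=at_z(cal,261,192.5,85);print("kR",K)
line(cal,im,K)
c1=pickle.load(open("w1.pkl","rb"));i1=np.load("w1.npy");line(c1,i1,(609.6,-123.5));line(c1,i1,(582.5,148.1))
plan((K[0],K[1],85),R_of(.2))
E
```

```text
kR [ 614.08540425 -125.87312498   85.        ]
line mean [ 608.4 -121.8] sd [1.1  3.19] angle axis 2.532 radial 2.529 | rel scale 2.443
line mean [ 603.9 -121.8] sd [1.17 3.94] angle axis 2.52 radial 2.85 | rel scale 2.431
line mean [581.7 144.5] sd [0.92 4.03] angle axis -1.613 radial -1.801 | rel scale -1.702
rot [ 0.057 -0.066 -0.041] rows 1 | shift [ 10.4  -4.6 176.6] rows 5
```

>>> {"name": "move_arm", "arguments": {
  "moves": [
    [70, [0, 0, 0], [0.057, -0.066, -0.041]],
    [70, [0, 0, 0], [0.02, -0.02, -0.01]],
    [70, [8, -4, 35], [0, 0, 0]],
    [70, [0, 0, 35], [0, 0, 0]],
    [70, [0, 0, 0], [0, 0, 0]]
  ]
}}

```text
t: 8.27
eef_pos: [616.8, -128.4, 216.5]
ee_rot: [3.123, 0.317, 0.02]
contact_force: [-1.4, 0.0, -1.3]
gripper_width: 0.823
```

Run:
```python
from h import *
plan((612,-125.5,70),R_of(.2));s=get_state();print(s["t"],s["eef_pos"].round(1),s["joint_positions"].round(2))
cal,im=snap("wrist","kr1.png");e=find_in("knob_right","wrist")[0]["extent"];print(e)
print(at_z(cal,(e[0]+e[2])/2,(e[1]+e[3])/2,80)); line(cal,im,(611,-125.5))
```

```text
rot [ 0.003 -0.012  0.002] rows 1 | shift [ -4.2  -3.8 146.5] rows 4
8.2667 [ 616.8 -128.4  216.5] [-0.34  0.33  1.43  0.    1.36  1.02]
[252.4, 189.4, 291.5, 228.4]
[ 610.27147686 -126.85373437   80.        ]
line mean [ 604.9 -122.5] sd [1.07 3.34] angle axis 2.54 radial 2.693 | rel scale 2.451
```

>>> {"name": "move_arm", "arguments": {
  "moves": [
    [70, [-3, -2, 38], [0, 0, 0]],
    [70, [-2, -1, 38], [0, 0, 0]],
    [70, [0, 0, 36], [0, -0.01, 0]],
    [70, [0, 0, 20], [0, 0, 0]],
    [70, [0, 0, 5], [0, 0, 0]],
    [70, [0, 0, 0], [0, 0, 0]]
  ]
}}

```text
t: 8.87
eef_pos: [636.0, -133.7, 114.7]
ee_rot: [3.093, 0.312, 0.092]
contact_force: [-0.4, -1.3, -0.3]
gripper_width: 0.818
```

Run:
```python
from h import *
plan((610.5,-126.5,70),R_of(.2));s=get_state();print(s["t"],s["eef_pos"].round(1),s["joint_positions"].round(2),s["wrist_torque"].round(3))
```

```text
rot [ 0.037 -0.055  0.001] rows 1 | shift [-23.6 -12.1  44.7] rows 2
8.8667 [ 636.  -133.7  114.7] [-0.34  0.44  1.51 -0.    1.13  1.03] [-0.05   0.028 -0.026]
```

>>> {"name": "move_arm", "arguments": {
  "moves": [
    [70, [0, 0, 0], [0.037, -0.055, 0]],
    [70, [-22, -10, 0], [0, 0, 0]],
    [70, [0, 0, 0], [0.01, -0.01, 0]],
    [70, [0, 0, 0], [0, 0, 0]]
  ]
}}

```text
t: 9.2
eef_pos: [614.6, -128.8, 122.3]
ee_rot: [-3.119, -0.314, 0.012]
contact_force: [0.7, -1.2, 0.3]
gripper_width: 0.819
```

Run:
```python
from h import *
plan((610.5,-126.5,70),R_of(.2));s=get_state();print(s["t"],s["eef_pos"].round(1),s["joint_positions"].round(2),s["qvel"].round(3))
```

```text
rot [-0.008  0.007  0.   ] rows 1 | shift [-3.6 -3.1 52.3] rows 2
9.2 [ 614.6 -128.8  122.3] [-0.35  0.43  1.5   0.    1.22  1.02] [ 0.008 -0.066  0.065 -0.003  0.058  0.005]
```

>>> {"name": "move_arm", "arguments": {
  "moves": [
    [70, [-4, -3, 0], [-0.004, 0.003, 0]],
    [70, [0, 0, 15], [0, 0, 0]],
    [70, [0, 0, 15], [0, 0, 0]],
    [70, [0, 0, 12], [0, 0, 0]],
    [70, [0, 0, 6], [0, 0, 0]],
    [70, [0, 0, 0], [0, 0, 0]]
  ]
}}

```text
t: 9.7
eef_pos: [620.5, -129.6, 91.2]
ee_rot: [3.114, 0.313, 0.039]
contact_force: [0.4, 0.9, -0.1]
gripper_width: 0.82
```

Run:
```python
from h import *
plan((610.5,-126.5,70),R_of(.2));s=get_state();print(s["t"],s["eef_pos"].round(1),s["wrist_torque"].round(3))
cal,im=snap("wrist","kr2.png");e=find_in("knob_right","wrist")[0];print(e,at_z(cal,(e["extent"][0]+e["extent"][2])/2,(e["extent"][1]+e["extent"][3])/2,78))
```

```text
rot [ 0.014 -0.024  0.   ] rows 1 | shift [-9.2 -5.  21.2] rows 1
9.7 [ 620.5 -129.6   91.2] [-0.035  0.058 -0.027]
{'extent': [230.8, 238.2, 298.2, 313.9], 'p': 0.74} [ 610.49695728 -125.98620046   78.        ]
```

>>> {"name": "move_arm", "arguments": {
  "moves": [
    [70, [-9, -4, 0], [0.014, -0.024, 0]],
    [70, [-3, 0, 12], [0.002, -0.006, 0]],
    [70, [-2, -1, 9], [0.002, -0.006, 0]],
    [70, [0, 0, 0], [0, 0, 0]]
  ]
}}

```text
t: 10.13
eef_pos: [608.7, -128.6, 72.8]
ee_rot: [3.125, 0.314, -0.009]
contact_force: [-0.2, -0.3, 1.0]
gripper_width: 0.819
```

Run:
```python
from h import *
plan((610.5,-126.2,70),R_of(.2));s=get_state();print(s["t"],s["eef_pos"].round(1),s["wrist_torque"].round(3))
```

```text
rot [0.    0.006 0.   ] rows 1 | shift [ 2.2 -2.   2.8] rows 1
10.1333 [ 608.7 -128.6   72.8] [ 0.005 -0.027 -0.014]
```

>>> {"name": "move_arm", "arguments": {
  "moves": [
    [70, [2, -2, 2], [0, 0.004, 0]],
    [20, [0, 0, 0], [0, 0, 0]],
    [20, [0, 0, 0], [0, 0, 0]],
    [20, [0, 0, 0], [0, 0, 0]],
    [20, [0, 0, 0], [0, 0, 0]],
    [20, [0, 0, 0], [0, 0, 0]],
    [20, [0, 0, 0], [0, 0, 0]],
    [20, [0, 0, 0], [0, 0, 0]]
  ],
  "grip_force": 35
}}

```text
t: 10.8
eef_pos: [610.3, -126.8, 69.5]
ee_rot: [3.124, 0.314, -0.004]
contact_force: [0.3, -1.0, 0.2]
gripper_width: 0.368
```

Run:
```python
from h import *
plan((610.5,-126.2,70),R_of(.2));s=get_state();print(s["t"],s["eef_pos"].round(1),s["wrist_torque"].round(3),s["contact_force"])
cal,im=snap("wrist");line(cal,im,(s["eef_pos"][0],s["eef_pos"][1]),86)
```

```text
rot [0.001 0.002 0.   ] rows 1 | shift [ 0.3 -0.6 -0.5] rows 1
10.8 [ 610.3 -126.8   69.5] [-0.186 -0.048 -0.   ] [ 0.30190321 -1.03060268  0.1675742 ]
line mean [ 604.7 -122.9] sd [1.01 3.22] angle axis 2.53 radial 2.53 | rel scale 2.441
```

>>> {"name": "move_arm", "arguments": {
  "moves": [
    [20, [0, 0, 0], [0, 0, 0.11]],
    [20, [0, 0, 0], [0, 0, 0.11]],
    [20, [0, 0, 0], [0, 0, 0.11]],
    [20, [0, 0, 0], [0, 0, 0.11]],
    [20, [0, 0, 0], [0, 0, 0.11]],
    [20, [0, 0, 0], [0, 0, 0.11]],
    [20, [0, 0, 0], [0, 0, 0.11]],
    [20, [0, 0, 0], [0, 0, 0]]
  ]
}}

```text
t: 11.52
eef_pos: [610.2, -127.0, 69.4]
ee_rot: [2.995, -0.931, -0.001]
contact_force: [-0.5, -0.2, -0.1]
gripper_width: 0.363
```

```bash
cat > chk.py <<'E'
from h import *
s=get_state();R=Ro.from_rotvec(s["ee_rot"]).as_matrix();print(s["t"],s["eef_pos"].round(1),"yaw",np.arctan2(R[1,0],R[0,0]).round(3),"tilt",R[:2,2].round(3),"tq",s["wrist_torque"].round(3),"F",s["contact_force"].round(1),"j6",s["joint_positions"][5].round(2))
cal,im=snap("wrist");line(cal,im,s["eef_pos"],86)
E
python3 chk.py
```

```text
11.5167 [ 610.2 -127.    69.4] yaw -0.603 tilt [-0.002 -0.004] tq [-0.331  0.021 -0.054] F [-0.5 -0.2 -0.1] j6 1.83
line mean [ 608.9 -119.9] sd [1.03 2.96] angle axis 1.718 radial 1.751 | rel scale 1.629
```

>>> {"name": "move_arm", "arguments": {
  "moves": [
    [20, [0, 0, 0], [0, 0, 0.12]],
    [20, [0, 0, 0], [0, 0, 0.12]],
    [20, [0, 0, 0], [0, 0, 0.12]],
    [20, [0, 0, 0], [0, 0, 0.12]],
    [20, [0, 0, 0], [0, 0, 0.12]],
    [20, [0, 0, 0], [0, 0, 0.12]],
    [20, [0, 0, 0], [0, 0, 0.12]],
    [20, [0, 0, 0], [0, 0, 0]]
  ]
}}

```text
t: 12.23
eef_pos: [609.9, -126.9, 69.4]
ee_rot: [2.346, -2.081, 0.002]
contact_force: [-0.1, -0.4, -0.7]
gripper_width: 0.362
```

```bash
python3 chk.py
```

```text
12.2333 [ 609.9 -126.9   69.4] yaw -1.451 tilt [-0.003 -0.005] tq [-0.318 -0.004 -0.041] F [-0.1 -0.4 -0.7] j6 2.68
line mean [ 613.8 -120.9] sd [0.9  3.02] angle axis 0.87 radial 0.989 | rel scale 0.781
```

>>> {"name": "move_arm", "arguments": {
  "moves": [
    [20, [0, 0, 0], [0, 0, 0.05]],
    [20, [0, 0, 0], [0, 0, 0.05]],
    [20, [0, 0, 0], [0, 0, 0]]
  ]
}}

```text
t: 12.53
eef_pos: [609.7, -126.9, 69.4]
ee_rot: [2.258, -2.173, 0.003]
contact_force: [-0.4, -1.8, -0.7]
gripper_width: 0.364
```

```bash
python3 chk.py
```

```text
12.5333 [ 609.7 -126.9   69.4] yaw -1.532 tilt [-0.004 -0.007] tq [-0.338  0.052  0.351] F [-0.4 -1.8 -0.7] j6 2.77
line mean [ 613.8 -120.9] sd [0.9  2.97] angle axis 0.855 radial 0.967 | rel scale 0.766
```

The stop shows clearly: torque jumped to 0.35 while the line stayed at 0.77 rad relative to the scale. Taking that as −5.5, the line at 0 relative to scale x means screw 0. So I turn the right knob anticlockwise by 5.5.

>>> {"name": "move_arm", "arguments": {
  "moves": [
    [20, [0, 0, 0], [0, 0, -0.12]],
    [20, [0, 0, 0], [0, 0, -0.12]],
    [20, [0, 0, 0], [0, 0, -0.12]],
    [20, [0, 0, 0], [0, 0, -0.12]],
    [20, [0, 0, 0], [0, 0, -0.12]],
    [20, [0, 0, 0], [0, 0, -0.12]],
    [20, [0, 0, 0], [0, 0, -0.12]],
    [20, [0, 0, 0], [0, 0, -0.12]]
  ]
}}

```text
t: 13.25
eef_pos: [609.6, -127.4, 69.4]
ee_rot: [3.027, -0.819, -0.004]
contact_force: [0.8, 0.2, -0.6]
gripper_width: 0.36
```

>>> {"name": "move_arm", "arguments": {
  "moves": [
    [20, [0, 0, 0], [0, 0, -0.12]],
    [20, [0, 0, 0], [0, 0, -0.12]],
    [20, [0, 0, 0], [0, 0, -0.12]],
    [20, [0, 0, 0], [0, 0, -0.12]],
    [20, [0, 0, 0], [0, 0, -0.12]],
    [20, [0, 0, 0], [0, 0, -0.12]],
    [20, [0, 0, 0], [0, 0, -0.12]],
    [20, [0, 0, 0], [0, 0, 0]]
  ]
}}

```text
t: 13.92
eef_pos: [610.0, -127.4, 69.4]
ee_rot: [3.09, 0.549, -0.006]
contact_force: [0.2, -0.5, -0.6]
gripper_width: 0.363
```

```bash
python3 chk.py
```

```text
13.9167 [ 610.  -127.4   69.4] yaw 0.352 tilt [-0.003 -0.004] tq [-0.452  0.066  0.127] F [ 0.2 -0.5 -0.6] j6 0.88
line mean [ 603.9 -124.4] sd [0.99 3.23] angle axis 2.757 radial 2.677 | rel scale 2.668
```

>>> {"name": "move_arm", "arguments": {
  "moves": [
    [20, [0, 0, 0], [0, 0, -0.12]],
    [20, [0, 0, 0], [0, 0, -0.12]],
    [20, [0, 0, 0], [0, 0, -0.12]],
    [20, [0, 0, 0], [0, 0, -0.12]],
    [20, [0, 0, 0], [0, 0, -0.12]],
    [20, [0, 0, 0], [0, 0, -0.12]],
    [20, [0, 0, 0], [0, 0, -0.12]],
    [20, [0, 0, 0], [0, 0, -0.12]]
  ]
}}

```text
t: 14.63
eef_pos: [609.7, -127.1, 69.3]
ee_rot: [-2.465, -1.946, 0.007]
contact_force: [0.1, -0.6, -0.1]
gripper_width: 0.361
```

>>> {"name": "move_arm", "arguments": {
  "moves": [
    [20, [0, 0, 0], [0, 0, -0.12]],
    [20, [0, 0, 0], [0, 0, -0.12]],
    [20, [0, 0, 0], [0, 0, -0.12]],
    [20, [0, 0, 0], [0, 0, -0.12]],
    [20, [0, 0, 0], [0, 0, -0.12]],
    [20, [0, 0, 0], [0, 0, -0.12]],
    [20, [0, 0, 0], [0, 0, -0.12]],
    [20, [0, 0, 0], [0, 0, -0.12]]
  ]
}}

```text
t: 15.3
eef_pos: [609.2, -128.0, 69.3]
ee_rot: [-1.238, -2.882, 0.006]
contact_force: [1.3, -1.0, -1.0]
gripper_width: 0.364
```

>>> {"name": "move_arm", "arguments": {
  "moves": [
    [20, [0, 0, 0], [0, 0, -0.12]],
    [20, [0, 0, 0], [0, 0, -0.12]],
    [20, [0, 0, 0], [0, 0, -0.12]],
    [20, [0, 0, 0], [0, 0, -0.12]],
    [20, [0, 0, 0], [0, 0, -0.12]],
    [20, [0, 0, 0], [0, 0, -0.12]],
    [20, [0, 0, 0], [0, 0, -0.12]],
    [20, [0, 0, 0], [0, 0, -0.12]]
  ]
}}

```text
t: 15.97
eef_pos: [609.9, -128.6, 69.3]
ee_rot: [0.288, -3.123, 0.004]
contact_force: [0.3, -0.7, -0.9]
gripper_width: 0.364
```

```bash
python3 chk.py
```

```text
15.9667 [ 609.9 -128.6   69.3] yaw -2.958 tilt [-0.005 -0.003] tq [-0.501  0.062 -0.053] F [ 0.3 -0.7 -0.9] j6 -2.1
line mean [ 616.2 -131.1] sd [1.04 3.24] angle axis -0.575 radial -0.382 | rel scale -0.664
```

>>> {"name": "move_arm", "arguments": {
  "moves": [
    [20, [0, 0, 0], [0, 0, -0.12]],
    [20, [0, 0, 0], [0, 0, -0.12]],
    [20, [0, 0, 0], [0, 0, -0.12]],
    [20, [0, 0, 0], [0, 0, -0.12]],
    [20, [0, 0, 0], [0, 0, -0.12]],
    [20, [0, 0, 0], [0, 0, 0]]
  ]
}}

```text
t: 16.52
eef_pos: [610.2, -128.6, 69.4]
ee_rot: [1.205, -2.897, 0.001]
contact_force: [-0.8, -0.4, -0.4]
gripper_width: 0.359
```

```bash
python3 chk.py
```

```text
16.5167 [ 610.2 -128.6   69.4] yaw -2.353 tilt [-0.004 -0.002] tq [-0.323  0.077  0.091] F [-0.8 -0.4 -0.4] j6 -2.7
line mean [ 617.2 -127.5] sd [1.01 3.13] angle axis 0.025 radial 0.164 | rel scale -0.064
```

>>> {"name": "move_arm", "arguments": {
  "moves": [
    [70, [0, 0, 0], [0, 0, 0]],
    [70, [0, 0, 0], [0, 0, 0]],
    [70, [0, 0, 0], [0, 0, 0]],
    [70, [0, 0, 0], [0, 0, 0]],
    [70, [0, 0, -25], [0, 0, 0]],
    [70, [0, 0, -35], [0, 0, 0]],
    [70, [0, 0, -40], [0, 0, 0]],
    [70, [0, 0, -30], [0, 0, 0]]
  ]
}}

```text
t: 17.23
eef_pos: [604.1, -125.1, 192.5]
ee_rot: [1.166, -2.895, -0.028]
contact_force: [0.8, 0.3, 1.7]
gripper_width: 0.821
```

>>> {"name": "move_arm", "arguments": {
  "moves": [
    [70, [-25, 30, 0], [0, 0, 0]],
    [70, [-25, 30, 0], [0, 0, 0]],
    [70, [-25, 30, 0], [0, 0, 0]],
    [70, [-25, 30, 0], [0, 0, 0]],
    [70, [-25, 30, 0], [0, 0, 0]],
    [70, [-25, 30, 0], [0, 0, 0]],
    [70, [0, 0, 0], [0, 0, 0]],
    [70, [0, 0, 0], [0, 0, 0]]
  ]
}}

```text
t: 17.9
eef_pos: [596.9, 114.7, 209.6]
ee_rot: [-1.148, 2.918, 0.005]
contact_force: [-0.3, -0.6, 0.1]
gripper_width: 0.821
```

Run:
```python
from h import *
plan((583,148.5,140),R_of(3.93));s=get_state();print(s["t"],s["eef_pos"].round(1),s["joint_positions"].round(2))
cal,im=snap("wrist","kl1.png");print(proj(cal,(583,149,80)))
for e in find_in("knob_left","wrist")[:2]:
  x=e["extent"];K=at_z(cal,(x[0]+x[2])/2,(x[1]+x[3])/2,80);print(x,e["p"],K);line(cal,im,K)
```

```text
rot [ 0.001  0.007 -0.039] rows 1 | shift [-14.2  33.7  69.6] rows 2
17.9 [596.9 114.7 209.6] [ 0.05  0.3   1.49  0.    1.35 -2.28]
[315.06230316 216.0164799 ]
[296.9, 195.4, 336.3, 235.5] 0.71 [581.71297256 149.61990643  80.        ]
line mean [582.7 143.5] sd [0.9  3.68] angle axis -1.611 radial -1.406 | rel scale -1.7
```

>>> {"name": "move_arm", "arguments": {
  "moves": [
    [70, [-7, 17, 0], [0, 0.004, -0.02]],
    [70, [-7, 17, 15], [0, 0, -0.019]],
    [70, [0, 0, 20], [0, 0, 0]],
    [70, [0, 0, 20], [0, 0, 0]],
    [70, [0, 0, 0], [0, 0, 0]]
  ]
}}

```text
t: 18.42
eef_pos: [587.3, 140.7, 155.0]
ee_rot: [-1.185, 2.903, -0.003]
contact_force: [-0.5, 0.0, -0.9]
gripper_width: 0.82
```

Run:
```python
from h import *
plan((582.5,149,70),R_of(3.93),"tr");s=get_state();print(s["t"],s["eef_pos"].round(1),s["joint_positions"].round(2))
cal,im=snap("wrist")
for e in find_in("knob_left","wrist")[:1]:
  x=e["extent"];K=at_z(cal,(x[0]+x[2])/2,(x[1]+x[3])/2,78);print(x,e["p"],K)
```

```text
rot [-0.004  0.005 -0.013] rows 1 | shift [-2.   9.6 85. ] rows 3
18.4167 [587.3 140.7 155. ] [ 0.09  0.34  1.55  0.    1.24 -2.25]
[266.4, 198.3, 314.6, 249.7] 0.6 [582.11950792 149.72364968  78.        ]
```

>>> {"name": "move_arm", "arguments": {
  "moves": [
    [70, [-2, 10, 0], [0, 0, 0]],
    [70, [2, 2, 15], [0, 0, 0]],
    [70, [2, 2, 15], [0, 0, 0]],
    [70, [2, 2, 15], [0, 0, 0]],
    [70, [0, 0, 0], [0, 0, 0]]
  ]
}}

```text
t: 18.93
eef_pos: [582.8, 148.4, 122.2]
ee_rot: [-1.165, 2.887, -0.012]
contact_force: [-1.4, -0.1, -0.7]
gripper_width: 0.822
```

Run:
```python
from h import *
plan((582.3,149.3,70),R_of(3.93),"tr");s=get_state();print(s["t"],s["eef_pos"].round(1),s["joint_positions"].round(2))
```

```text
rot [-0.018  0.023 -0.021] rows 1 | shift [ 1.   1.9 52.2] rows 2
18.9333 [582.8 148.4 122.2] [ 0.11  0.36  1.6   0.    1.15 -2.23]
```

>>> {"name": "move_arm", "arguments": {
  "moves": [
    [70, [0, 2, 0], [-0.018, 0.023, -0.02]],
    [70, [1, 1, 15], [0, 0, 0]],
    [70, [1, 1, 15], [0, 0, 0]],
    [70, [1, 1, 12], [0, 0, 0]],
    [70, [0, 0, 0], [0, 0, 0]]
  ]
}}

```text
t: 19.35
eef_pos: [583.4, 150.7, 89.0]
ee_rot: [-1.197, 2.889, -0.005]
contact_force: [-0.3, -0.6, -0.9]
gripper_width: 0.818
```

Run:
```python
from h import *
plan((582.3,149.3,70),R_of(3.93),"tr");s=get_state();print(s["t"],s["eef_pos"].round(1),s["joint_positions"].round(2))
```

```text
rot [-0.008  0.012 -0.003] rows 1 | shift [ 2. -0. 19.] rows 1
19.35 [583.4 150.7  89. ] [ 0.11  0.41  1.61  0.    1.11 -2.25]
```

>>> {"name": "move_arm", "arguments": {
  "moves": [
    [70, [1, 0, 10], [-0.008, 0.012, 0]],
    [70, [1, 0, 9], [0, 0, 0]],
    [70, [0, 0, 0], [0, 0, 0]],
    [20, [0, 0, 0], [0, 0, 0]],
    [20, [0, 0, 0], [0, 0, 0]],
    [20, [0, 0, 0], [0, 0, 0]],
    [20, [0, 0, 0], [0, 0, 0]],
    [20, [0, 0, 0], [0, 0, 0]]
  ]
}}

```text
t: 20.02
eef_pos: [583.3, 151.1, 73.0]
ee_rot: [-1.201, 2.901, 0.004]
contact_force: [-0.4, -1.5, -2.8]
gripper_width: 0.361
```

>>> {"name": "move_arm", "arguments": {
  "moves": [
    [20, [0, 0, 0], [0, 0, 0]],
    [20, [0, 0, 0], [0, 0, 0]],
    [20, [0, 0, 0], [0, 0, 0.11]],
    [20, [0, 0, 0], [0, 0, 0.11]],
    [20, [0, 0, 0], [0, 0, 0.11]],
    [20, [0, 0, 0], [0, 0, 0]]
  ]
}}

```text
t: 20.52
eef_pos: [583.5, 150.4, 72.9]
ee_rot: [-0.688, 3.063, 0.0]
contact_force: [-0.4, 0.9, 0.5]
gripper_width: 0.361
```

```bash
python3 chk.py
```

```text
20.5167 [583.5 150.4  72.9] yaw -2.7 tilt [0.002 0.001] tq [-0.07   0.034 -0.093] F [-0.4  0.9  0.5] j6 -1.9
line mean [580.9 144.4] sd [0.97 3.49] angle axis -1.945 radial -1.972 | rel scale -2.034
```

>>> {"name": "move_arm", "arguments": {
  "moves": [
    [20, [0, 0, 0], [0, 0, 0.12]],
    [20, [0, 0, 0], [0, 0, 0.12]],
    [20, [0, 0, 0], [0, 0, 0.12]],
    [20, [0, 0, 0], [0, 0, 0.12]],
    [20, [0, 0, 0], [0, 0, 0.12]],
    [20, [0, 0, 0], [0, 0, 0.12]],
    [20, [0, 0, 0], [0, 0, 0.12]],
    [20, [0, 0, 0], [0, 0, 0.12]]
  ]
}}

```text
t: 21.23
eef_pos: [582.6, 149.1, 72.9]
ee_rot: [0.82, 3.032, -0.006]
contact_force: [-0.6, 0.1, -0.7]
gripper_width: 0.363
```

>>> {"name": "move_arm", "arguments": {
  "moves": [
    [20, [0, 0, 0], [0, 0, 0.12]],
    [20, [0, 0, 0], [0, 0, 0.12]],
    [20, [0, 0, 0], [0, 0, 0.12]],
    [20, [0, 0, 0], [0, 0, 0.12]],
    [20, [0, 0, 0], [0, 0, 0.12]],
    [20, [0, 0, 0], [0, 0, 0.12]],
    [20, [0, 0, 0], [0, 0, 0.12]],
    [20, [0, 0, 0], [0, 0, 0.12]]
  ]
}}

```text
t: 21.9
eef_pos: [581.3, 148.6, 72.9]
ee_rot: [2.149, 2.289, -0.013]
contact_force: [0.1, 0.9, -0.1]
gripper_width: 0.36
```

>>> {"name": "move_arm", "arguments": {
  "moves": [
    [20, [0, 0, 0], [0, 0, 0.12]],
    [20, [0, 0, 0], [0, 0, 0.12]],
    [20, [0, 0, 0], [0, 0, 0.12]],
    [20, [0, 0, 0], [0, 0, 0.12]],
    [20, [0, 0, 0], [0, 0, 0.12]],
    [20, [0, 0, 0], [0, 0, 0.12]],
    [20, [0, 0, 0], [0, 0, 0.12]],
    [20, [0, 0, 0], [0, 0, 0.12]]
  ]
}}

```text
t: 22.57
eef_pos: [580.3, 149.0, 72.7]
ee_rot: [2.973, 1.004, -0.015]
contact_force: [0.4, -0.2, -0.4]
gripper_width: 0.36
```

```bash
python3 chk.py
```

```text
22.5667 [580.3 149.   72.7] yaw 0.652 tilt [-0.008 -0.007] tq [0.086 0.288 0.107] F [ 0.4 -0.2 -0.4] j6 1.03
line mean [582.  155.6] sd [0.99 3.22] angle axis 1.402 radial 1.32 | rel scale 1.313
```

>>> {"name": "move_arm", "arguments": {
  "moves": [
    [20, [0, 0, 0], [0, 0, 0.12]],
    [20, [0, 0, 0], [0, 0, 0.12]],
    [20, [0, 0, 0], [0, 0, 0.12]],
    [20, [0, 0, 0], [0, 0, 0.12]],
    [20, [0, 0, 0], [0, 0, 0.12]],
    [20, [0, 0, 0], [0, 0, 0.12]],
    [20, [0, 0, 0], [0, 0, 0.12]],
    [20, [0, 0, 0], [0, 0, 0]]
  ]
}}

```text
t: 23.28
eef_pos: [580.2, 149.6, 72.5]
ee_rot: [3.123, -0.3, -0.015]
contact_force: [-0.4, -0.6, 0.6]
gripper_width: 0.358
```

```bash
python3 chk.py
```

```text
23.2833 [580.2 149.6  72.5] yaw -0.192 tilt [-0.01  -0.003] tq [ 0.23   0.162 -0.073] F [-0.4 -0.6  0.6] j6 1.87
line mean [586.2 152.6] sd [1.13 3.59] angle axis 0.627 radial 0.455 | rel scale 0.538
```

>>> {"name": "move_arm", "arguments": {
  "moves": [
    [20, [0, 0, 0], [0, 0, 0.12]],
    [20, [0, 0, 0], [0, 0, 0.12]],
    [20, [0, 0, 0], [0, 0, 0.12]],
    [20, [0, 0, 0], [0, 0, 0.12]],
    [20, [0, 0, 0], [0, 0, 0.09]],
    [20, [0, 0, 0], [0, 0, 0]],
    [20, [0, 0, 0], [0, 0, 0]]
  ]
}}

```text
t: 23.92
eef_pos: [580.5, 149.9, 72.4]
ee_rot: [2.923, -1.14, -0.013]
contact_force: [-1.9, -0.3, 0.1]
gripper_width: 0.364
```

```bash
python3 chk.py
```

```text
23.9167 [580.5 149.9  72.4] yaw -0.743 tilt [-0.009 -0.001] tq [ 0.301  0.086 -0.032] F [-1.9 -0.3  0.1] j6 2.42
line mean [587.3 149.2] sd [0.97 3.29] angle axis 0.005 radial -0.099 | rel scale -0.084
```

>>> {"name": "move_arm", "arguments": {
  "moves": [
    [80, [0, 0, 0], [0, 0, 0]],
    [80, [0, 0, 0], [0, 0, 0]],
    [80, [0, 0, 0], [0, 0, 0]],
    [80, [0, 0, 0], [0, 0, 0]],
    [80, [0, 0, -20], [0, 0, 0]],
    [80, [0, 0, -35], [0, 0, 0]],
    [80, [0, 0, -40], [0, 0, -0.12]],
    [80, [0, 0, -40], [0, 0, -0.12]]
  ]
}}

```text
t: 24.63
eef_pos: [574.7, 148.6, 199.5]
ee_rot: [3.038, -0.749, -0.047]
contact_force: [0.9, 0.3, 0.4]
gripper_width: 0.938
```

>>> {"name": "move_arm", "arguments": {
  "moves": [
    [80, [0, 0, -30], [0, 0, -0.12]],
    [80, [0, 0, -30], [0, 0, -0.12]],
    [80, [0, 0, -30], [0, 0, -0.12]],
    [80, [0, 0, 0], [0, 0, -0.12]],
    [80, [-20, 35, 0], [0, 0, 0]],
    [80, [-20, 35, 0], [0, 0, 0]],
    [80, [-10, 30, 0], [0, 0, 0]],
    [80, [0, 0, 0], [0, 0, 0]]
  ]
}}

```text
t: 25.3
eef_pos: [535.8, 47.4, 311.3]
ee_rot: [3.137, 0.051, -0.001]
contact_force: [-0.5, 0.0, 0.1]
gripper_width: 0.937
```

```bash
python3 chk.py
python3 - <<'E'
from h import *
import pickle
cal,im=snap("wrist");pickle.dump((cal,im),open("w2.pkl","wb"));cv2.imwrite("pics/w2.png",cv2.resize(im,(800,600)))
for k in["knob_left","pan","pot_red","pot_orange","pot_green","pot_blue","pot_pink"]:print(k,[(np.round(d["extent"]).tolist(),round(d["p"],2)) for d in find_in(k,"wrist")[:2]])
E
```

```text
25.3 [535.8  47.4 311.3] yaw 0.032 tilt [-0.001 -0.005] tq [ 0.013 -0.003 -0.021] F [-0.5  0.   0.1] j6 1.47
line mean [nan nan] sd [nan nan] angle axis nan radial nan | rel scale nan
knob_left [([175.0, 125.0, 209.0, 153.0], 0.91), ([417.0, 105.0, 455.0, 138.0], 0.58)]
pan [([244.0, 145.0, 387.0, 284.0], 0.98), ([92.0, 220.0, 158.0, 278.0], 0.24)]
pot_red [([462.0, 160.0, 544.0, 212.0], 0.79)]
pot_orange [([83.0, 161.0, 154.0, 213.0], 0.6), ([93.0, 222.0, 155.0, 277.0], 0.44)]
pot_green [([186.0, 244.0, 217.0, 305.0], 0.91)]
pot_blue [([95.0, 221.0, 156.0, 277.0], 0.74), ([464.0, 161.0, 544.0, 214.0], 0.66)]
pot_pink [([449.0, 225.0, 521.0, 280.0], 0.88)]h.py:37: RuntimeWarning: invalid value encountered in divide
  P=X[...,:2];mu=(P*w[...,None]).sum((0,1))/w.sum()
```

View pics/w2.png

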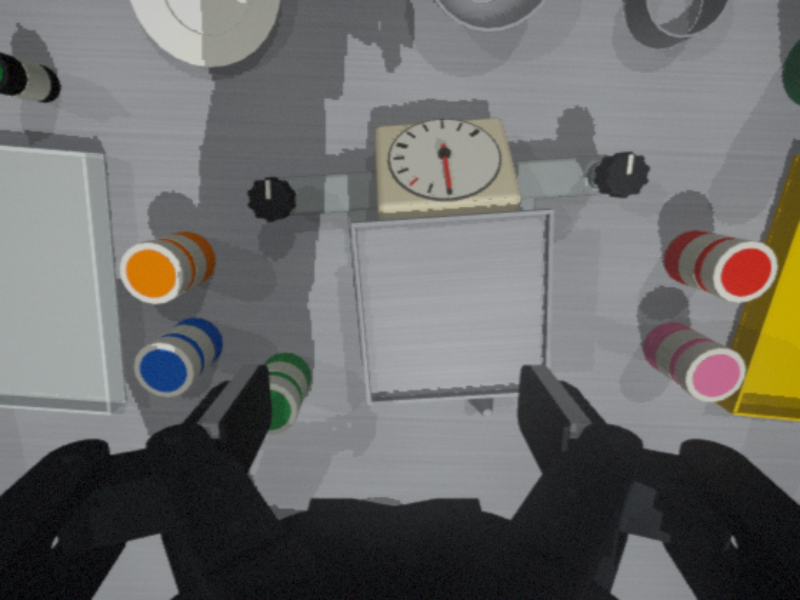

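Both white lines now point along scale +x. The pan corners are at (353,222), (553,211), (548,391) and (372,401), the pointer is at 0 and no pot has moved. Now I measure them.

Run:
```python
from h import *
import pickle
cal,im=pickle.load(open("w2.pkl","rb"));S=.7
P=lambda u,v,z:at_z(cal,u*S,v*S,z)[:2].round(1)
pc=[P(*c,111) for c in[(353,222),(553,211),(548,391),(372,401)]];print(pc,np.mean(pc,0).round(1),[np.arctan2(*((pc[i]-pc[j])[::-1])).round(3) for i,j in[(0,3),(1,2)]],[np.arctan2(*((pc[i]-pc[j])[::-1])).round(3)-np.pi/2 for i,j in[(0,1),(3,2)]])
kl,kr=P(271,199,83),P(622,174,83);print(kl,kr,"yaw",np.arctan2(*((kl-kr)[::-1]))-np.pi/2)
for K in(kl,kr):line(cal,im,K,84)
for n,c in dict(red=(747,271),pink=(715,374),orange=(151,273),blue=(164,370),green=(270,405)).items():print(n,P(*c,75))
```

```text
[array([568.2,  80.2]), array([581. , -66.5]), array([435.8, -81. ]), array([422.1,  63.2])] [501.8  -1. ] [np.float64(0.116), np.float64(0.1)] [np.float64(0.08720367320510336), np.float64(0.09520367320510337)]
[581.1 147.4] [ 609.2 -126.6] yaw 0.10219745747604936
line mean [587.7 149.7] sd [1.01 3.33] angle axis -0.021 radial 0.341 | rel scale -0.11
line mean [ 615.4 -130.7] sd [1.13 3.17] angle axis 0.062 radial -0.588 | rel scale -0.027
red [ 534.3 -249.4]
pink [ 439.4 -243.6]
orange [516.2 253. ]
blue [427.4 251.2]
green [395.5 157.8]
```

>>> {"name": "move_arm", "arguments": {
  "moves": [
    [84, [-4, -30, 20], [0, 0, 0.01]],
    [84, [-4, -30, 20], [0, 0, 0.01]],
    [84, [-4, -30, 20], [0, 0, 0]],
    [84, [-4, -30, 20], [0, 0, 0]],
    [84, [-4, -30, 20], [0, 0, 0]],
    [84, [-4, -30, 20], [0, 0, 0]],
    [84, [-2, -15, 15], [0, 0, 0]],
    [84, [0, 0, 0], [0, 0, 0]]
  ]
}}

```text
t: 26.42
eef_pos: [509.2, 256.8, 170.1]
ee_rot: [3.138, 0.027, 0.009]
contact_force: [-1.3, 0.2, -1.1]
gripper_width: 0.984
```

```bash
cat > pl.py <<'E'
import sys
from h import *
a=[float(v) for v in sys.argv[1:5]]
s=get_state();print(s["t"],s["eef_pos"].round(1),"w",round(s["gripper_width"]*85.4,1),"F",s["contact_force"].round(1))
plan(a[:3],R_of(a[3] if len(a)>3 else 0),"tr")
if len(sys.argv)>5:
    cal,im=snap("wrist")
    for e in find_in(sys.argv[5],"wrist")[:2]:
        x=e["extent"];print(np.round(x),round(e["p"],2),"ctr@z40",at_z(cal,(x[0]+x[2])/2,(x[1]+x[3])/2,40)[:2].round(1))
E
python3 pl.py 516 253 48 0 pot_orange
```

```text
26.4167 [509.2 256.8 170.1] w 84.1 F [-1.3  0.2 -1.1]
rot [ 0.004 -0.006  0.017] rows 1 | shift [  6.    3.4 122.2] rows 4
[242. 159. 318. 243.] 0.84 ctr@z40 [510.8 252.4]
```

>>> {"name": "move_arm", "arguments": {
  "moves": [
    [84, [6, 4, 0], [0, 0, 0.015]],
    [84, [-2, 0, 20], [0, -0.005, 0]],
    [84, [-2, 0, 20], [0, -0.005, 0]],
    [84, [-2, 0, 20], [0, -0.005, 0]],
    [84, [-1, 0, 15], [0, -0.004, 0]],
    [84, [0, 0, 0], [0, 0, 0]]
  ]
}}

```text
t: 27.02
eef_pos: [525.0, 245.1, 107.8]
ee_rot: [3.141, -0.018, 0.023]
contact_force: [-0.2, -0.3, -0.5]
gripper_width: 0.984
```

```bash
python3 pl.py 516 252.7 48 0
```

```text
27.0167 [525.  245.1 107.8] w 84.0 F [-0.2 -0.3 -0.5]
rot [ 0.    -0.015 -0.011] rows 1 | shift [-10.   -7.5  59.7] rows 2
```

>>> {"name": "move_arm", "arguments": {
  "moves": [
    [84, [-10, -8, 0], [0, -0.015, -0.01]],
    [84, [-3, -1, 15], [0, -0.006, 0]],
    [84, [-3, -1, 12], [0, -0.005, 0]],
    [84, [0, 0, 0], [0, 0, 0]]
  ]
}}

```text
t: 27.35
eef_pos: [514.0, 254.1, 84.8]
ee_rot: [-3.139, 0.01, 0.004]
contact_force: [0.1, -0.5, -0.3]
gripper_width: 0.981
```

```bash
python3 pl.py 516 252.7 48 0
```

```text
27.35 [514.  254.1  84.8] w 83.8 F [ 0.1 -0.5 -0.3]
rot [-0.002  0.003 -0.006] rows 1 | shift [ 2.1  1.5 36.8] rows 1
```

>>> {"name": "move_arm", "arguments": {
  "moves": [
    [84, [0, 0, 14], [0, -0.004, 0]],
    [84, [-1, 0, 14], [0, -0.005, 0]],
    [84, [-1, 0, 12], [0, -0.004, 0]],
    [84, [0, 0, 0], [0, 0, 0]],
    [45, [0, 0, 0], [0, 0, 0]],
    [45, [0, 0, 0], [0, 0, 0]],
    [45, [0, 0, 0], [0, 0, 0]],
    [45, [0, 0, 0], [0, 0, 0]]
  ]
}}

```text
t: 28.02
eef_pos: [511.2, 254.3, 39.9]
ee_rot: [-3.14, 0.008, 0.028]
contact_force: [0.5, -0.5, -2.2]
gripper_width: 0.629
```

```bash
python3 pl.py 516 252.7 48 0
```

```text
28.0167 [511.2 254.3  39.9] w 53.7 F [ 0.5 -0.5 -2.2]
rot [-0.001  0.018 -0.005] rows 1 | shift [ 4.6  1.6 -8.2] rows 1
```

>>> {"name": "move_arm", "arguments": {
  "moves": [
    [45, [0, 0, -25], [0, 0.01, 0]],
    [45, [0, 0, -40], [0, 0.008, 0]],
    [45, [0, 0, -40], [0, 0, 0]],
    [45, [0, 0, -35], [0, 0, 0]],
    [45, [0, 30, -5], [0, 0, 0]],
    [45, [0, 38, 0], [0, 0, 0]],
    [45, [0, 38, 0], [0, 0, 0]],
    [45, [0, 38, 0], [0, 0, 0]]
  ]
}}

```text
t: 28.68
eef_pos: [509.1, 112.5, 190.4]
ee_rot: [-3.139, -0.013, 0.002]
contact_force: [-0.2, -0.3, -3.0]
gripper_width: 0.622
```

>>> {"name": "move_arm", "arguments": {
  "moves": [
    [45, [0, 38, 0], [0, 0, 0]],
    [45, [0, 38, 0], [0, 0, 0]],
    [45, [0, 30, 0], [0, 0, 0]],
    [45, [0, 0, 0], [0, 0, 0]],
    [45, [0, 0, 0], [0, 0, 0]]
  ]
}}

```text
t: 29.1
eef_pos: [508.1, -5.1, 191.3]
ee_rot: [3.141, 0.001, 0.003]
contact_force: [-0.5, 1.0, -3.0]
gripper_width: 0.623
```

```bash
python3 pl.py 501 -1 145 0
```

```text
29.1 [508.1  -5.1 191.3] w 53.2 F [-0.5  1.  -3. ]
rot [ 0.001 -0.002  0.   ] rows 1 | shift [-7.2 -4.2 46.3] rows 2
```

>>> {"name": "move_arm", "arguments": {
  "moves": [
    [45, [-7, -4, 8], [0, -0.002, 0]],
    [45, [-1, 0, 12], [0, -0.004, 0]],
    [45, [-1, 0, 10], [0, -0.004, 0]],
    [45, [0, 0, 6], [0, -0.002, 0]],
    [45, [0, 0, 0], [0, 0, 0]]
  ]
}}

```text
t: 29.52
eef_pos: [496.3, 3.0, 150.5]
ee_rot: [-3.14, -0.007, 0.022]
contact_force: [0.0, -0.3, -3.4]
gripper_width: 0.623
```

```bash
python3 pl.py 501 -1 143 0
```

```text
29.5167 [496.3   3.  150.5] w 53.2 F [ 0.  -0.3 -3.4]
rot [-0.001  0.014  0.004] rows 1 | shift [4.8 4.  7.5] rows 1
```

>>> {"name": "move_arm", "arguments": {
  "moves": [
    [45, [4, 3, 6], [0, 0.013, 0.004]],
    [45, [0, 0, 0], [0, 0, 0]],
    [84, [0, 0, 0], [0, 0, 0]],
    [84, [0, 0, 0], [0, 0, 0]],
    [84, [0, 0, 0], [0, 0, 0]],
    [84, [0, 0, 0], [0, 0, 0]],
    [84, [0, 0, -10], [0, 0, 0]],
    [84, [0, 0, -25], [0, 0, 0]]
  ]
}}

```text
t: 30.18
eef_pos: [498.0, 3.8, 177.0]
ee_rot: [-3.138, -0.01, 0.015]
contact_force: [0.2, -0.4, 0.2]
gripper_width: 0.987
```

>>> {"name": "move_arm", "arguments": {
  "moves": [
    [84, [0, 0, -35], [0, 0, 0]],
    [84, [0, 0, -30], [0, 0, 0]],
    [84, [0, 0, 0], [0, 0, 0]],
    [84, [0, 0, 0], [0, 0, 0]],
    [84, [0, 0, 0], [0, 0, 0]],
    [84, [0, 0, 0], [0, 0, 0]]
  ]
}}

```text
t: 30.68
eef_pos: [502.9, 2.8, 256.6]
ee_rot: [-3.141, -0.009, -0.012]
contact_force: [-0.6, 0.2, -0.8]
gripper_width: 0.986
```

```bash
cat > rd.py <<'E'
import sys
from h import *
s=get_state();print(s["t"],s["eef_pos"].round(1),"w",round(s["gripper_width"]*85.4,1))
cal,im=snap("wrist",sys.argv[1]+".png")
# dial centre from scale pose
b,g,r=[im[...,i].astype(int) for i in range(3)]
u,v=proj(cal,(593,9,105));print("dial px",u,v)
m=((r-np.maximum(g,b))>70).astype(np.uint8);x0,y0=int(u)-60,max(int(v)-60,0);sub=m[y0:int(v)+50,x0:int(u)+60]
n,l,st,ce=cv2.connectedComponentsWithStats(sub)
for i in range(1,n):
    if st[i,4]>8:print("red",st[i].tolist(),(ce[i]+[x0,y0]).round(1))
cv2.imwrite(f"pics/{sys.argv[1]}c.png",cv2.resize(im[max(int(v)-60,0):int(v)+90,int(u)-100:int(u)+100],(800,600),interpolation=cv2.INTER_CUBIC))
E
python3 rd.py or1
```

```text
30.6833 [502.9   2.8 256.6] w 84.2
dial px 269.1500966841924 95.62751520270972
red [23, 33, 30, 14, 106] [246.   74.8]
red [27, 53, 8, 5, 16] [239.5  90. ]
```

View pics/or1c.png

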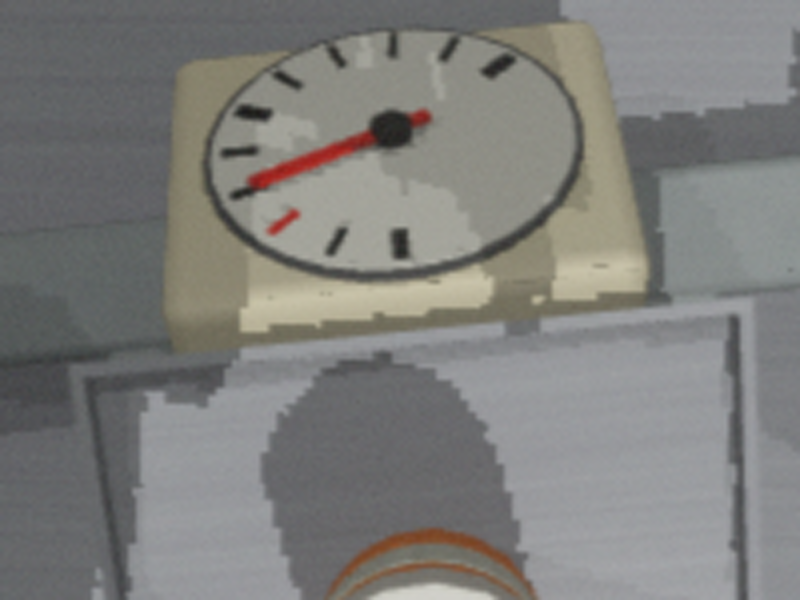

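The crop shows the hub at (391,128), the red 200 g mark at (283,222) and the 300 mark at (245,192). The pointer tip is at (250,183), so orange reads about 310 g and goes in the box.

>>> {"name": "move_arm", "arguments": {
  "moves": [
    [84, [-3, 0, 20], [0, -0.003, 0]],
    [84, [-3, 0, 20], [0, -0.003, 0]],
    [84, [-3, 0, 20], [0, -0.003, 0]],
    [84, [-2, 0, 15], [0, -0.002, 0]],
    [84, [0, 0, 0], [0, 0, 0]]
  ]
}}

```text
t: 31.15
eef_pos: [489.5, 3.1, 175.2]
ee_rot: [-3.14, -0.009, 0.015]
contact_force: [-1.0, 1.2, -0.3]
gripper_width: 0.982
```

```bash
python3 pl.py 500 1 142 0
```

```text
31.15 [489.5   3.1 175.2] w 83.8 F [-1.   1.2 -0.3]
rot [-0.001  0.01   0.006] rows 1 | shift [10.8  2.2 33.1] rows 1
```

>>> {"name": "move_arm", "arguments": {
  "moves": [
    [84, [11, 2, 5], [0, 0.008, 0.005]],
    [84, [-1, 0, 12], [0, -0.002, 0]],
    [84, [-1, 0, 12], [0, -0.002, 0]],
    [84, [0, 0, 0], [0, 0, 0]],
    [45, [0, 0, 0], [0, 0, 0]],
    [45, [0, 0, 0], [0, 0, 0]],
    [45, [0, 0, 0], [0, 0, 0]],
    [45, [0, 0, 0], [0, 0, 0]]
  ]
}}

```text
t: 31.82
eef_pos: [495.1, 2.0, 142.4]
ee_rot: [-3.138, -0.002, 0.024]
contact_force: [-0.2, 0.5, 0.3]
gripper_width: 0.625
```

```bash
python3 pl.py 500 1 142 0
python3 - <<'E'
from h import *
cal=cams.calibration("side")
print("box side corners @30",[at_z(cal,*c,30)[:2].round() for c in[(146,157),(232,137),(243,156),(153,178)]])
E
```

```text
31.8167 [495.1   2.  142.4] w 53.4 F [-0.2  0.5  0.3]
rot [-0.003  0.015  0.001] rows 1 | shift [4.9 1.  0.3] rows 1
box side corners @30 [array([358., 438.]), array([619., 432.]), array([611., 319.]), array([355., 327.])]
```

>>> {"name": "move_arm", "arguments": {
  "moves": [
    [45, [0, 0, -20], [0, 0.008, 0]],
    [45, [0, 0, -30], [0, 0.007, 0]],
    [45, [0, -25, -5], [0, 0, 0]],
    [45, [0, -38, 0], [0, 0, 0]],
    [45, [0, -38, 0], [0, 0, 0]],
    [45, [0, -38, 0], [0, 0, 0]],
    [45, [0, -38, 0], [0, 0, 0]],
    [45, [0, -38, 0], [0, 0, 0]]
  ]
}}

```text
t: 32.48
eef_pos: [496.1, 217.1, 201.4]
ee_rot: [-3.141, 0.022, -0.003]
contact_force: [0.9, -1.5, -2.9]
gripper_width: 0.622
```

>>> {"name": "move_arm", "arguments": {
  "moves": [
    [45, [0, -38, 0], [0, 0, 0]],
    [45, [0, -38, 0], [0, 0, 0]],
    [45, [0, -38, 0], [0, 0, 0]],
    [45, [0, -38, 0], [0, 0, 0]],
    [45, [0, -30, 0], [0, 0, 0]],
    [45, [0, 0, 0], [0, 0, 0]],
    [45, [0, 0, 0], [0, 0, 0]]
  ]
}}

```text
t: 33.07
eef_pos: [493.0, 416.3, 199.8]
ee_rot: [-3.139, 0.006, 0.0]
contact_force: [0.9, -0.9, -3.0]
gripper_width: 0.624
```

```bash
python3 pl.py 487 416 48 0
python3 - <<'E'
from h import *
cal,im=snap("wrist");cv2.imwrite("pics/box1.png",im)
for d in find_in("box","wrist")[:2]:
    x=d["extent"];print(np.round(x),d["p"],at_z(cal,x[0],x[1],30)[:2],at_z(cal,x[2],x[3],30)[:2])
E
```

```text
33.0667 [493.  416.3 199.8] w 53.3 F [ 0.9 -0.9 -3. ]
rot [-0.002  0.    -0.004] rows 1 | shift [ -6.    0.7 151.8] rows 4
[220.  54. 379. 258.] 0.95 [618.50378919 465.5692188 ] [421.5119091  308.11418619]
[533.  87. 545. 111.] 0.57 [589.34375635 183.26962603] [568.60500219 168.14763995]
```

View pics/box1.png

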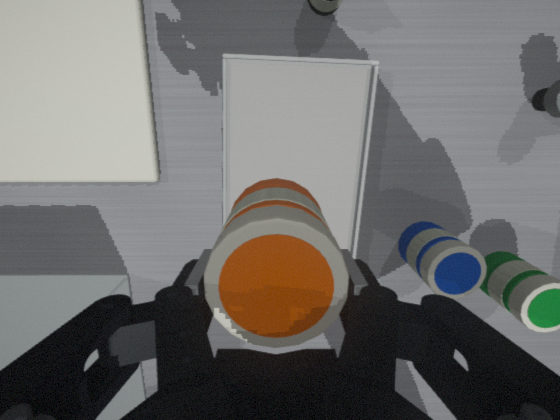

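The box shows from (223,55) to (378,63) and the orange pot hangs over its left half. The box centre comes out near y=388, which agrees with the earlier estimate.

>>> {"name": "move_arm", "arguments": {
  "moves": [
    [45, [-6, 0, 10], [0, 0, 0]],
    [45, [-2, 0, 25], [0, -0.003, 0]],
    [45, [-2, 0, 25], [0, -0.003, 0]],
    [45, [-2, 0, 25], [0, -0.003, 0]],
    [45, [-2, 0, 20], [0, -0.002, 0]],
    [45, [0, 0, 0], [0, 0, 0]]
  ]
}}

```text
t: 33.67
eef_pos: [479.3, 407.2, 91.9]
ee_rot: [-3.139, 0.026, 0.015]
contact_force: [-1.8, -0.4, -4.2]
gripper_width: 0.624
```

```bash
python3 pl.py 487 416 48 0
```

```text
33.6667 [479.3 407.2  91.9] w 53.3 F [-1.8 -0.4 -4.2]
rot [-0.002  0.009 -0.017] rows 1 | shift [ 8.  -8.8 43.9] rows 2
```

>>> {"name": "move_arm", "arguments": {
  "moves": [
    [45, [8, -9, 5], [0, 0.007, -0.015]],
    [45, [0, -2, 14], [0, -0.002, 0]],
    [45, [0, -1, 12], [0, -0.002, 0]],
    [45, [0, 0, 5], [0, 0, 0]],
    [45, [0, 0, 0], [0, 0, 0]]
  ]
}}

```text
t: 34.08
eef_pos: [486.7, 413.7, 53.3]
ee_rot: [3.141, -0.013, -0.016]
contact_force: [0.2, -0.2, -2.9]
gripper_width: 0.628
```

```bash
python3 pl.py 487 416 46 0
```

```text
34.0833 [486.7 413.7  53.3] w 53.6 F [ 0.2 -0.2 -2.9]
rot [ 0.001  0.01  -0.008] rows 1 | shift [ 0.3 -2.3  7.3] rows 1
```

>>> {"name": "move_arm", "arguments": {
  "moves": [
    [45, [0, 0, 5], [0, 0.008, 0]],
    [45, [0, 0, 0], [0, 0, 0]],
    [84, [0, 0, 0], [0, 0, 0]],
    [84, [0, 0, 0], [0, 0, 0]],
    [84, [0, 0, 0], [0, 0, 0]],
    [84, [0, 0, 0], [0, 0, 0]],
    [84, [0, 0, -20], [0, 0, 0]],
    [84, [0, 0, -40], [0, 0, 0]]
  ]
}}

```text
t: 34.75
eef_pos: [484.0, 411.5, 105.5]
ee_rot: [3.136, -0.013, -0.013]
contact_force: [-0.1, -0.7, -0.2]
gripper_width: 0.983
```

>>> {"name": "move_arm", "arguments": {
  "moves": [
    [84, [0, 0, -40], [0, 0, 0]],
    [84, [-12, 33, 0], [0, 0, 0]],
    [84, [-12, 33, 0], [0, 0, 0]],
    [84, [-12, 33, 0], [0, 0, 0]],
    [84, [-12, 33, 0], [0, 0, 0]],
    [84, [-10, 27, 0], [0, 0, 0]],
    [84, [0, 0, 0], [0, 0, 0]]
  ]
}}

```text
t: 35.33
eef_pos: [433.6, 255.7, 164.6]
ee_rot: [-3.129, 0.004, -0.041]
contact_force: [-0.6, 0.7, -0.6]
gripper_width: 0.985
```

```bash
python3 pl.py 428 251 43 0 pot_blue;python3 - <<'E'
from h import *
cal,im=snap("side","s2.png")
for k in["pot_orange","pot_red","pot_pink","pot_green","pot_blue"]:
  for e in find_in(k,"side")[:1]:
    x=e["extent"];print(k,np.round(x),round(e["p"],2),at_z(cal,(x[0]+x[2])/2,(x[1]+x[3])/2,38)[:2].round())
E
```

```text
35.3333 [433.6 255.7 164.6] w 84.1 F [-0.6  0.7 -0.6]
rot [-0.012 -0.026 -0.003] rows 1 | shift [ -8.7   6.2 121.3] rows 4
[245. 179. 315. 256.] 0.63 ctr@z40 [424.5 253.5]
pot_orange [185. 128. 206. 162.] 0.87 [503. 427.]
pot_red [304. 295. 332. 342.] 0.9 [ 536. -251.]
pot_pink [254. 310. 285. 362.] 0.55 [ 441. -247.]
pot_green [166. 187. 196. 227.] 0.61 [392. 165.]
pot_blue [174. 167. 199. 202.] 0.74 [427. 250.]
```

>>> {"name": "move_arm", "arguments": {
  "moves": [
    [84, [-6, 4, 5], [-0.01, -0.025, 0]],
    [84, [-1, 0, 20], [0, -0.004, 0]],
    [84, [-1, 0, 20], [0, -0.003, 0]],
    [84, [-1, 0, 20], [0, -0.003, 0]],
    [84, [0, 0, 5], [0, -0.001, 0]],
    [84, [0, 0, 0], [0, 0, 0]]
  ]
}}

```text
t: 36.23
eef_pos: [427.4, 259.2, 91.2]
ee_rot: [-3.138, -0.009, 0.021]
contact_force: [1.5, 0.1, 0.1]
gripper_width: 0.985
```

```bash
python3 pl.py 427.5 251.5 43 0
```

```text
36.2333 [427.4 259.2  91.2] w 84.1 F [1.5 0.1 0.1]
rot [-0.003  0.013  0.006] rows 1 | shift [ 0.7  7.9 48.1] rows 2
```

>>> {"name": "move_arm", "arguments": {
  "moves": [
    [84, [0, 8, 0], [0, 0.01, 0]],
    [84, [0, 0, 15], [0, -0.002, 0]],
    [84, [-1, 0, 15], [0, -0.002, 0]],
    [84, [0, 0, 12], [0, -0.002, 0]],
    [84, [0, 0, 0], [0, 0, 0]]
  ]
}}

```text
t: 36.65
eef_pos: [429.5, 251.0, 51.6]
ee_rot: [-3.138, -0.012, 0.003]
contact_force: [-0.1, 0.3, 0.4]
gripper_width: 0.987
```

```bash
python3 pl.py 427.5 251.5 43 0
```

```text
36.65 [429.5 251.   51.6] w 84.3 F [-0.1  0.3  0.4]
rot [-0.004  0.002  0.008] rows 1 | shift [-2.  -0.5  8.6] rows 1
```

>>> {"name": "move_arm", "arguments": {
  "moves": [
    [84, [-2, 0, 6], [0, 0, 0]],
    [84, [0, 0, 0], [0, 0, 0]],
    [45, [0, 0, 0], [0, 0, 0]],
    [45, [0, 0, 0], [0, 0, 0]],
    [45, [0, 0, 0], [0, 0, 0]],
    [45, [0, 0, 0], [0, 0, 0]],
    [45, [0, 0, -20], [0, 0, 0]],
    [45, [0, 0, -38], [0, 0, 0]]
  ]
}}

```text
t: 37.32
eef_pos: [423.3, 248.7, 100.6]
ee_rot: [3.141, 0.012, -0.02]
contact_force: [-0.1, 0.1, -0.9]
gripper_width: 0.618
```

>>> {"name": "move_arm", "arguments": {
  "moves": [
    [45, [0, 0, -38], [0, 0, 0]],
    [45, [0, 0, -35], [0, 0, 0]],
    [45, [9, 30, -10], [0, 0, 0]],
    [45, [11, 36, 0], [0, 0, 0]],
    [45, [11, 36, 0], [0, 0, 0]],
    [45, [11, 36, 0], [0, 0, 0]],
    [45, [11, 36, 0], [0, 0, 0]],
    [45, [11, 36, 0], [0, 0, 0]]
  ]
}}

```text
t: 37.98
eef_pos: [495.9, 40.5, 197.7]
ee_rot: [-3.136, -0.039, -0.011]
contact_force: [1.8, 1.9, -1.3]
gripper_width: 0.623
```

>>> {"name": "move_arm", "arguments": {
  "moves": [
    [45, [8, 30, 0], [0, 0, 0]],
    [45, [0, 0, 0], [0, 0, 0]],
    [45, [0, 0, 0], [0, 0, 0]]
  ]
}}

```text
t: 38.23
eef_pos: [506.9, 1.7, 198.4]
ee_rot: [-3.139, -0.024, -0.016]
contact_force: [-0.5, 0.5, -1.3]
gripper_width: 0.627
```

```bash
python3 pl.py 501 0 147 0
```

```text
38.2333 [506.9   1.7 198.4] w 53.5 F [-0.5  0.5 -1.3]
rot [-0.002 -0.01   0.016] rows 1 | shift [-6.4  1.7 51.3] rows 2
```

>>> {"name": "move_arm", "arguments": {
  "moves": [
    [45, [-6, 2, 8], [0, -0.008, 0.015]],
    [45, [0, 0, 13], [0, -0.002, 0]],
    [45, [0, 0, 12], [0, -0.002, 0]],
    [45, [0, 0, 9], [0, -0.001, 0]],
    [45, [0, 0, 0], [0, 0, 0]]
  ]
}}

```text
t: 38.65
eef_pos: [497.7, 3.2, 152.6]
ee_rot: [-3.138, -0.003, 0.01]
contact_force: [-0.7, 0.2, -1.9]
gripper_width: 0.622
```

```bash
python3 pl.py 501 0 147 0
```

```text
38.65 [497.7   3.2 152.6] w 53.1 F [-0.7  0.2 -1.9]
rot [-0.004  0.007  0.002] rows 1 | shift [3.3 3.2 5.5] rows 1
```

>>> {"name": "move_arm", "arguments": {
  "moves": [
    [45, [3, 3, 5], [0, 0.006, 0]],
    [45, [0, 0, 0], [0, 0, 0]],
    [84, [0, 0, 0], [0, 0, 0]],
    [84, [0, 0, 0], [0, 0, 0]],
    [84, [0, 0, 0], [0, 0, 0]],
    [84, [0, 0, 0], [0, 0, 0]],
    [84, [0, 0, -10], [0, 0, 0]],
    [84, [0, 0, -25], [0, 0, 0]]
  ]
}}

```text
t: 39.32
eef_pos: [498.0, 2.3, 180.0]
ee_rot: [-3.136, -0.008, 0.013]
contact_force: [1.0, 0.3, -0.0]
gripper_width: 0.984
```

>>> {"name": "move_arm", "arguments": {
  "moves": [
    [84, [0, 0, -35], [0, 0, 0]],
    [84, [0, 0, -20], [0, 0, 0]],
    [84, [0, 0, 0], [0, 0, 0]],
    [84, [0, 0, 0], [0, 0, 0]],
    [84, [0, 0, 0], [0, 0, 0]],
    [84, [0, 0, 0], [0, 0, 0]]
  ]
}}

```text
t: 39.82
eef_pos: [501.3, 1.4, 245.3]
ee_rot: [-3.138, -0.007, -0.005]
contact_force: [-0.2, -0.3, -0.1]
gripper_width: 0.984
```

```bash
python3 rd.py bl1; python3 pl.py 501 0 146
```

```text
39.8167 [501.3   1.4 245.3] w 84.0
dial px 267.3973486270161 91.56187580936545
red [38, 34, 19, 24, 93] [253.6  76.7]
red [26, 52, 8, 6, 17] [236.5  85.8]
39.8667 [501.1   1.4 244.9] w 84.2 F [ 0.3 -0.5  0.6]
rot [-0.003 -0.003  0.004] rows 1 | shift [-0.4  1.7 98.9] rows 3
```

View pics/bl1c.png

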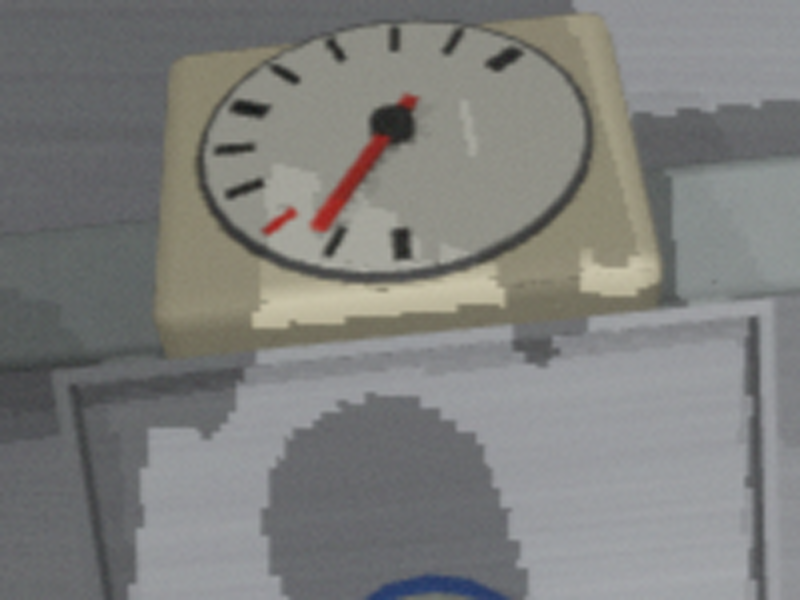

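The pointer tip is at (320,228), between the 100 mark (335,240) and the red 200 mark (280,222). Blue is about 130 g, so it goes in the tray.

>>> {"name": "move_arm", "arguments": {
  "moves": [
    [84, [0, 2, 15], [0, -0.003, 0]],
    [84, [0, 0, 20], [0, -0.003, 0]],
    [84, [0, 0, 20], [0, -0.003, 0]],
    [84, [0, 0, 15], [0, -0.002, 0]],
    [84, [0, 0, 0], [0, 0, 0]]
  ]
}}

```text
t: 40.28
eef_pos: [498.0, 0.0, 167.8]
ee_rot: [-3.137, -0.007, 0.025]
contact_force: [-0.9, 0.4, -0.6]
gripper_width: 0.984
```

```bash
python3 pl.py 500 0 146
```

```text
40.2833 [498.    0.  167.8] w 84.0 F [-0.9  0.4 -0.6]
rot [-0.005  0.016  0.004] rows 1 | shift [ 2.3  0.1 21.8] rows 1
```

>>> {"name": "move_arm", "arguments": {
  "moves": [
    [84, [2, 0, 9], [0, 0.007, 0]],
    [84, [0, 0, 9], [0, 0.007, 0]],
    [84, [0, 0, 0], [0, 0, 0]],
    [45, [0, 0, 0], [0, 0, 0]],
    [45, [0, 0, 0], [0, 0, 0]],
    [45, [0, 0, 0], [0, 0, 0]],
    [45, [0, 0, 0], [0, 0, 0]],
    [45, [0, 0, -20], [0, 0, 0]]
  ]
}}

```text
t: 40.95
eef_pos: [494.3, 1.1, 164.1]
ee_rot: [-3.134, -0.007, 0.03]
contact_force: [-0.1, -0.2, -2.1]
gripper_width: 0.625
```

>>> {"name": "move_arm", "arguments": {
  "moves": [
    [45, [0, 0, -30], [0, 0, 0]],
    [45, [0, 25, -10], [0, 0, 0]],
    [45, [0, 38, 0], [0, 0, 0]],
    [45, [0, 38, 0], [0, 0, 0]],
    [45, [0, 38, 0], [0, 0, 0]],
    [45, [0, 38, 0], [0, 0, 0]],
    [45, [0, 38, 0], [0, 0, 0]],
    [45, [0, 38, 0], [0, 0, 0]]
  ]
}}

```text
t: 41.62
eef_pos: [501.9, -255.4, 213.0]
ee_rot: [-3.136, -0.031, 0.006]
contact_force: [0.7, 0.5, 0.1]
gripper_width: 0.626
```

>>> {"name": "move_arm", "arguments": {
  "moves": [
    [45, [0, 38, 0], [0, 0, 0]],
    [45, [0, 38, 0], [0, 0, 0]],
    [45, [0, 30, 0], [0, 0, 0]],
    [45, [0, 0, 0], [0, 0, 0]],
    [45, [0, 0, 0], [0, 0, 0]]
  ]
}}

```text
t: 42.03
eef_pos: [502.2, -376.9, 214.2]
ee_rot: [3.14, 0.016, -0.001]
contact_force: [1.1, -0.1, -2.9]
gripper_width: 0.623
```

```bash
python3 pl.py 508 -385 50
python3 - <<'E'
from h import *
cal,im=snap("wrist");
hsv=cv2.cvtColor(im,cv2.COLOR_BGR2HSV);m=cv2.inRange(hsv,(20,120,40),(35,255,255))
n,l,st,ce=cv2.connectedComponentsWithStats(m);i=1+np.argmax(st[1:,4]);print(st[i])
c=max(cv2.findContours((l==i).astype(np.uint8),0,2)[0],key=cv2.contourArea);h=cv2.approxPolyDP(c,6,True)[:,0]
for p in h:print(p,at_z(cal,*map(float,p),30)[:2].round(),at_z(cal,*map(float,p),0)[:2].round())
E
```

```text
42.0333 [ 502.2 -376.9  214.2] w 53.2 F [ 1.1 -0.1 -2.9]
rot [0.002 0.001 0.01 ] rows 1 | shift [  5.8   7.9 164.2] rows 5
[  216    50   156   203 22407]
[223  51] [ 632. -327.] [ 638. -323.]
[216 249] [ 435. -313.] [ 422. -307.]
[241 207] [ 483. -341.] [ 474. -338.]
[271 192] [ 499. -372.] [ 492. -372.]
[302 200] [ 491. -405.] [ 483. -408.]
[331 252] [ 433. -438.] [ 420. -444.]
[343 248] [ 437. -451.] [ 425. -458.]
[371  64] [ 622. -465.] [ 627. -473.]
```

>>> {"name": "move_arm", "arguments": {
  "moves": [
    [45, [-5, 36, 10], [0, 0, 0]],
    [45, [-1, 0, 25], [0, -0.002, 0]],
    [45, [-1, 0, 25], [0, -0.002, 0]],
    [45, [-1, 0, 25], [0, -0.002, 0]],
    [45, [-1, 0, 25], [0, -0.002, 0]],
    [45, [0, 0, 0], [0, 0, 0]]
  ]
}}

```text
t: 42.58
eef_pos: [497.1, -409.4, 105.9]
ee_rot: [3.134, 0.029, -0.004]
contact_force: [-0.7, -0.1, -3.0]
gripper_width: 0.622
```

```bash
python3 pl.py 495 -415 49
```

```text
42.5833 [ 497.1 -409.4  105.9] w 53.1 F [-0.7 -0.1 -3. ]
rot [0.007 0.003 0.019] rows 1 | shift [-2.1  5.2 56.9] rows 2
```

>>> {"name": "move_arm", "arguments": {
  "moves": [
    [45, [-2, 5, 6], [0.005, 0, 0.015]],
    [45, [0, 0, 15], [0, -0.001, 0]],
    [45, [0, 0, 15], [0, -0.001, 0]],
    [45, [0, 0, 10], [0, 0, 0]],
    [45, [0, 0, 0], [0, 0, 0]]
  ]
}}

```text
t: 43.0
eef_pos: [498.6, -413.3, 61.9]
ee_rot: [3.136, 0.01, 0.0]
contact_force: [-0.8, 1.0, -1.0]
gripper_width: 0.617
```

```bash
python3 pl.py 495 -415 48.5
```

```text
43.0 [ 498.6 -413.3   61.9] w 52.7 F [-0.8  1.  -1. ]
rot [ 0.006 -0.     0.007] rows 1 | shift [-3.6  1.6 13.4] rows 1
```

>>> {"name": "move_arm", "arguments": {
  "moves": [
    [45, [-1, 0, 8], [0.003, 0, 0]],
    [45, [0, 0, 4], [0, 0, 0]],
    [45, [0, 0, 0], [0, 0, 0]],
    [84, [0, 0, 0], [0, 0, 0]],
    [84, [0, 0, 0], [0, 0, 0]],
    [84, [0, 0, 0], [0, 0, 0]],
    [84, [0, 0, 0], [0, 0, 0]],
    [84, [0, 0, -20], [0, 0, 0]]
  ]
}}

```text
t: 43.67
eef_pos: [498.2, -413.8, 70.2]
ee_rot: [3.138, 0.011, 0.002]
contact_force: [-0.3, 0.6, -1.0]
gripper_width: 0.985
```

>>> {"name": "move_arm", "arguments": {
  "moves": [
    [84, [0, 0, -38], [0, 0, 0]],
    [84, [0, 0, -38], [0, 0, 0]],
    [84, [8, -33, 0], [0, 0, 0]],
    [84, [8, -33, 0], [0, 0, 0]],
    [84, [8, -33, 0], [0, 0, 0]],
    [84, [8, -33, 0], [0, 0, 0]],
    [84, [6, -30, 0], [0, 0, 0]],
    [84, [0, 0, 0], [0, 0, 0]]
  ]
}}

```text
t: 44.33
eef_pos: [540.8, -252.8, 160.0]
ee_rot: [3.124, -0.002, 0.029]
contact_force: [-0.6, 0.2, 0.7]
gripper_width: 0.984
```

```bash
python3 pl.py 534 -249.5 43 0 pot_red
```

```text
44.3333 [ 540.8 -252.8  160. ] w 84.0 F [-0.6  0.2  0.7]
rot [ 0.017 -0.019 -0.001] rows 1 | shift [ -9.   -5.3 116.8] rows 3
[232. 178. 304. 262.] 0.81 ctr@z40 [ 530.4 -248.5]
[323.  91. 533. 363.] 0.24 ctr@z40 [ 523.2 -385.6]
```

>>> {"name": "move_arm", "arguments": {
  "moves": [
    [84, [-7, -4, 5], [0.016, -0.018, 0]],
    [84, [-1, 0, 20], [0, -0.003, 0]],
    [84, [-1, 0, 20], [0, -0.003, 0]],
    [84, [-1, 0, 20], [0, -0.003, 0]],
    [84, [0, 0, 0], [0, 0, 0]]
  ]
}}

```text
t: 44.85
eef_pos: [529.7, -260.6, 95.5]
ee_rot: [3.134, -0.015, -0.01]
contact_force: [-0.4, 0.2, -0.9]
gripper_width: 0.985
```

```bash
python3 pl.py 533 -249 43
```

```text
44.85 [ 529.7 -260.6   95.5] w 84.1 F [-0.4  0.2 -0.9]
rot [ 0.008  0.007 -0.009] rows 1 | shift [  3.5 -12.1  52.4] rows 2
```

>>> {"name": "move_arm", "arguments": {
  "moves": [
    [84, [3, -12, 0], [0.006, 0.005, -0.008]],
    [84, [0, 0, 15], [0, -0.002, 0]],
    [84, [0, 0, 15], [0, -0.002, 0]],
    [84, [0, 0, 12], [0, -0.001, 0]],
    [84, [0, 0, 0], [0, 0, 0]]
  ]
}}

```text
t: 45.27
eef_pos: [533.3, -251.6, 53.7]
ee_rot: [3.14, -0.011, -0.007]
contact_force: [-0.3, 0.9, -1.0]
gripper_width: 0.984
```

```bash
python3 pl.py 533 -249 43
```

```text
45.2667 [ 533.3 -251.6   53.7] w 84.0 F [-0.3  0.9 -1. ]
rot [ 0.001  0.004 -0.007] rows 1 | shift [-0.3 -2.6 10.7] rows 1
```

>>> {"name": "move_arm", "arguments": {
  "moves": [
    [84, [0, -2, 9], [0, 0.003, 0]],
    [84, [0, 0, 0], [0, 0, 0]],
    [45, [0, 0, 0], [0, 0, 0]],
    [45, [0, 0, 0], [0, 0, 0]],
    [45, [0, 0, 0], [0, 0, 0]],
    [45, [0, 0, 0], [0, 0, 0]],
    [45, [0, 0, -20], [0, 0, 0]],
    [45, [0, 0, -38], [0, 0, 0]]
  ]
}}

```text
t: 45.93
eef_pos: [528.3, -245.6, 96.1]
ee_rot: [-3.133, 0.011, 0.023]
contact_force: [0.9, -0.0, -2.7]
gripper_width: 0.624
```

>>> {"name": "move_arm", "arguments": {
  "moves": [
    [45, [0, 0, -38], [0, 0, 0]],
    [45, [0, 0, -35], [0, 0, 0]],
    [45, [-4, -30, -10], [0, 0, 0]],
    [45, [-5, -36, 0], [0, 0, 0]],
    [45, [-5, -36, 0], [0, 0, 0]],
    [45, [-5, -36, 0], [0, 0, 0]],
    [45, [-5, -36, 0], [0, 0, 0]],
    [45, [-5, -36, 0], [0, 0, 0]]
  ]
}}

```text
t: 46.6
eef_pos: [507.7, -39.7, 194.8]
ee_rot: [3.136, -0.032, 0.012]
contact_force: [1.5, 0.7, -1.7]
gripper_width: 0.624
```

>>> {"name": "move_arm", "arguments": {
  "moves": [
    [45, [-3, -28, 0], [0, 0, 0]],
    [45, [0, 0, 0], [0, 0, 0]],
    [45, [0, 0, 0], [0, 0, 0]]
  ]
}}

```text
t: 46.85
eef_pos: [502.4, -3.1, 194.8]
ee_rot: [3.14, -0.019, 0.011]
contact_force: [0.2, -1.0, -1.8]
gripper_width: 0.622
```

```bash
python3 pl.py 501 0 147
```

```text
46.85 [502.4  -3.1 194.8] w 53.1 F [ 0.2 -1.  -1.8]
rot [ 0.002 -0.007 -0.012] rows 1 | shift [-1.7 -3.1 47.8] rows 2
```

>>> {"name": "move_arm", "arguments": {
  "moves": [
    [45, [-1, -2, 8], [0, -0.006, -0.01]],
    [45, [0, 0, 12], [0, -0.001, 0]],
    [45, [0, 0, 12], [0, -0.001, 0]],
    [45, [0, 0, 8], [0, 0, 0]],
    [45, [0, 0, 0], [0, 0, 0]],
    [45, [0, 0, 4], [0, 0.002, 0]],
    [45, [0, 0, 0], [0, 0, 0]]
  ]
}}

```text
t: 47.43
eef_pos: [502.1, -6.0, 147.3]
ee_rot: [3.138, -0.008, 0.0]
contact_force: [-0.1, 0.0, -1.7]
gripper_width: 0.621
```

>>> {"name": "move_arm", "arguments": {
  "moves": [
    [84, [0, 0, 0], [0, 0, 0]],
    [84, [0, 0, 0], [0, 0, 0]],
    [84, [0, 0, 0], [0, 0, 0]],
    [84, [0, 0, 0], [0, 0, 0]],
    [84, [0, 0, -10], [0, 0, 0]],
    [84, [0, 0, -25], [0, 0, 0]],
    [84, [0, 0, -35], [0, 0, 0]],
    [84, [0, 0, -20], [0, 0, 0]]
  ]
}}

```text
t: 48.1
eef_pos: [500.5, -6.2, 240.1]
ee_rot: [3.138, -0.01, -0.008]
contact_force: [1.7, -0.5, 1.2]
gripper_width: 0.981
```

>>> {"name": "move_arm", "arguments": {
  "moves": [
    [84, [0, 0, 0], [0, 0, 0]],
    [84, [0, 0, 0], [0, 0, 0]],
    [84, [0, 0, 0], [0, 0, 0]],
    [84, [0, 0, 0], [0, 0, 0]]
  ]
}}

```text
t: 48.43
eef_pos: [504.3, -6.5, 248.3]
ee_rot: [3.136, -0.009, 0.015]
contact_force: [0.5, 1.1, 0.3]
gripper_width: 0.988
```

```bash
python3 rd.py re1; python3 pl.py 500 0 146
```

```text
48.4333 [504.3  -6.5 248.3] w 84.4
dial px 255.5151759444625 97.13060575541546
red [27, 33, 29, 25, 110] [236.4  82.3]
48.4833 [504.1  -6.5 247.9] w 83.8 F [0.  0.2 0. ]
rot [ 0.006 -0.009 -0.006] rows 1 | shift [ -5.1  -7.  101.8] rows 3
```

View pics/re1c.png

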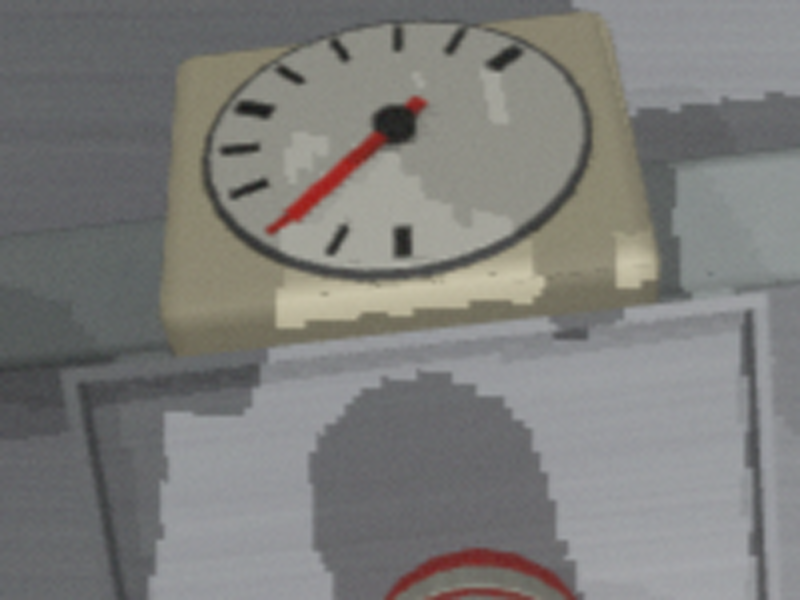

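The pointer lies on the red mark: about 197 g, inside the 185–215 g band where either container counts. Red goes in the tray.

>>> {"name": "move_arm", "arguments": {
  "moves": [
    [84, [-3, 0, 15], [0.004, -0.01, 0]],
    [84, [0, 0, 20], [0, -0.002, 0]],
    [84, [0, 0, 20], [0, -0.002, 0]],
    [84, [0, 0, 15], [0, -0.002, 0]],
    [84, [0, 0, 0], [0, 0, 0]]
  ]
}}

```text
t: 48.9
eef_pos: [496.3, -6.0, 167.2]
ee_rot: [-3.141, 0.009, 0.03]
contact_force: [-1.4, -0.0, 0.0]
gripper_width: 0.981
```

```bash
python3 pl.py 502 -6 145
```

```text
48.9 [496.3  -6.  167.2] w 83.8 F [-1.4 -0.   0. ]
rot [-0.001  0.019 -0.006] rows 1 | shift [ 6.1  0.  22.1] rows 1
```

>>> {"name": "move_arm", "arguments": {
  "moves": [
    [84, [6, 0, 9], [0, 0.01, 0]],
    [84, [0, 0, 9], [0, 0.008, 0]],
    [84, [0, 0, 0], [0, 0, 0]],
    [45, [0, 0, 0], [0, 0, 0]],
    [45, [0, 0, 0], [0, 0, 0]],
    [45, [0, 0, 0], [0, 0, 0]],
    [45, [0, 0, 0], [0, 0, 0]],
    [45, [0, 0, -20], [0, 0, 0]]
  ]
}}

```text
t: 49.57
eef_pos: [493.8, -4.9, 159.1]
ee_rot: [-3.136, 0.009, 0.038]
contact_force: [-0.8, -0.1, -2.4]
gripper_width: 0.625
```

>>> {"name": "move_arm", "arguments": {
  "moves": [
    [45, [0, 0, -30], [0, 0, 0]],
    [45, [5, 25, -5], [0, 0, 0]],
    [45, [5, 38, 0], [0, 0, 0]],
    [45, [5, 38, 0], [0, 0, 0]],
    [45, [5, 38, 0], [0, 0, 0]],
    [45, [5, 38, 0], [0, 0, 0]],
    [45, [5, 38, 0], [0, 0, 0]],
    [45, [5, 38, 0], [0, 0, 0]]
  ]
}}

```text
t: 50.23
eef_pos: [533.4, -260.0, 201.0]
ee_rot: [-3.136, -0.014, 0.019]
contact_force: [0.8, 0.8, -1.4]
gripper_width: 0.626
```

>>> {"name": "move_arm", "arguments": {
  "moves": [
    [45, [5, 38, 0], [0, 0, 0]],
    [45, [3, 35, 0], [0, 0, 0]],
    [45, [0, 10, 0], [0, 0, 0]],
    [45, [0, 0, 0], [0, 0, 0]],
    [45, [0, 0, 0], [0, 0, 0]]
  ]
}}

```text
t: 50.65
eef_pos: [541.3, -356.4, 200.7]
ee_rot: [-3.14, 0.001, 0.016]
contact_force: [0.1, 0.3, -1.6]
gripper_width: 0.622
```

```bash
python3 pl.py 546 -362 49
```

```text
50.65 [ 541.3 -356.4  200.7] w 53.1 F [ 0.1  0.3 -1.6]
rot [-0.001  0.01  -0.001] rows 1 | shift [  6.2   5.8 151.6] rows 4
```

>>> {"name": "move_arm", "arguments": {
  "moves": [
    [45, [6, 4, 10], [0, 0.008, 0]],
    [45, [-1, 0, 25], [0, -0.002, 0]],
    [45, [-1, 0, 25], [0, -0.002, 0]],
    [45, [-1, 0, 25], [0, -0.002, 0]],
    [45, [0, 0, 15], [0, -0.001, 0]],
    [45, [0, 0, 0], [0, 0, 0]]
  ]
}}

```text
t: 51.15
eef_pos: [548.0, -351.2, 97.4]
ee_rot: [-3.139, -0.014, 0.005]
contact_force: [-0.0, 1.0, -2.0]
gripper_width: 0.625
```

```bash
python3 pl.py 546 -361 47
```

```text
51.15 [ 548.  -351.2   97.4] w 53.4 F [-0.  1. -2.]
rot [-0.002  0.003  0.009] rows 1 | shift [-1.9  9.9 50.4] rows 2
```

>>> {"name": "move_arm", "arguments": {
  "moves": [
    [45, [-2, 10, 5], [0, 0, 0.008]],
    [45, [0, 0, 15], [0, -0.001, 0]],
    [45, [0, 0, 13], [0, -0.001, 0]],
    [45, [0, 0, 6], [0, 0, 0]],
    [45, [0, 0, 0], [0, 0, 0]]
  ]
}}

```text
t: 51.57
eef_pos: [547.9, -358.4, 56.2]
ee_rot: [-3.14, -0.008, 0.005]
contact_force: [-0.1, -0.5, -3.0]
gripper_width: 0.625
```

```bash
python3 pl.py 546 -361 47
```

```text
51.5667 [ 547.9 -358.4   56.2] w 53.4 F [-0.1 -0.5 -3. ]
rot [-0.002  0.003  0.005] rows 1 | shift [-1.9  2.6  9.2] rows 1
```

>>> {"name": "move_arm", "arguments": {
  "moves": [
    [45, [0, 2, 6], [0, 0, 0]],
    [45, [0, 0, 2], [0, 0, 0]],
    [45, [0, 0, 0], [0, 0, 0]],
    [84, [0, 0, 0], [0, 0, 0]],
    [84, [0, 0, 0], [0, 0, 0]],
    [84, [0, 0, 0], [0, 0, 0]],
    [84, [0, 0, 0], [0, 0, 0]],
    [84, [0, 0, -20], [0, 0, 0]]
  ]
}}

```text
t: 52.23
eef_pos: [548.0, -361.2, 67.7]
ee_rot: [-3.14, -0.006, 0.005]
contact_force: [-1.8, 0.4, -0.6]
gripper_width: 0.987
```

>>> {"name": "move_arm", "arguments": {
  "moves": [
    [84, [0, 0, -38], [0, 0, 0]],
    [84, [0, 0, -38], [0, 0, 0]],
    [84, [-22, -23, 0], [0, 0, 0]],
    [84, [-22, -23, 0], [0, 0, 0]],
    [84, [-22, -23, 0], [0, 0, 0]],
    [84, [-22, -23, 0], [0, 0, 0]],
    [84, [-20, -20, 0], [0, 0, 0]],
    [84, [0, 0, 0], [0, 0, 0]]
  ]
}}

```text
t: 52.9
eef_pos: [441.2, -250.9, 156.1]
ee_rot: [3.129, 0.004, 0.022]
contact_force: [-0.4, -0.3, -0.4]
gripper_width: 0.986
```

```bash
python3 pl.py 439.5 -244 43 0 pot_pink
```

```text
52.9 [ 441.2 -250.9  156.1] w 84.2 F [-0.4 -0.3 -0.4]
rot [ 0.012 -0.014  0.003] rows 1 | shift [ -3.3  -8.3 113. ] rows 3
[230. 175. 302. 257.] 0.78 ctr@z40 [ 434.5 -244.3]
```

>>> {"name": "move_arm", "arguments": {
  "moves": [
    [84, [-3, -12, 5], [0.012, -0.012, 0]],
    [84, [-1, -1, 20], [0.001, -0.002, 0]],
    [84, [-1, -1, 20], [0.001, -0.002, 0]],
    [84, [-1, 0, 15], [0, -0.002, 0]],
    [84, [0, 0, 0], [0, 0, 0]]
  ]
}}

```text
t: 53.42
eef_pos: [447.0, -245.5, 100.0]
ee_rot: [3.132, 0.0, 0.018]
contact_force: [-0.8, 0.5, 0.9]
gripper_width: 0.986
```

```bash
python3 pl.py 438.5 -244 43
```

```text
53.4167 [ 447.  -245.5  100. ] w 84.2 F [-0.8  0.5  0.9]
rot [ 0.01  -0.011  0.   ] rows 1 | shift [-9.1 -2.1 56.9] rows 2
```

>>> {"name": "move_arm", "arguments": {
  "moves": [
    [84, [-8, -2, 5], [0.008, -0.01, 0]],
    [84, [-1, -1, 15], [0, -0.003, 0]],
    [84, [-1, 0, 15], [0, -0.003, 0]],
    [84, [-1, 0, 15], [0, -0.003, 0]],
    [84, [0, 0, 0], [0, 0, 0]]
  ]
}}

```text
t: 53.83
eef_pos: [439.2, -245.5, 50.6]
ee_rot: [3.138, -0.0, -0.009]
contact_force: [-1.5, 0.2, -0.9]
gripper_width: 0.981
```

```bash
python3 pl.py 438.5 -244 43
```

```text
53.8333 [ 439.2 -245.5   50.6] w 83.7 F [-1.5  0.2 -0.9]
rot [ 0.003  0.006 -0.   ] rows 1 | shift [-0.6 -1.6  7.6] rows 1
```

>>> {"name": "move_arm", "arguments": {
  "moves": [
    [84, [0, -1, 6], [0, 0.004, 0]],
    [84, [0, 0, 0], [0, 0, 0]],
    [45, [0, 0, 0], [0, 0, 0]],
    [45, [0, 0, 0], [0, 0, 0]],
    [45, [0, 0, 0], [0, 0, 0]],
    [45, [0, 0, 0], [0, 0, 0]],
    [45, [0, 0, -20], [0, 0, 0]],
    [45, [0, 0, -38], [0, 0, 0]]
  ]
}}

```text
t: 54.5
eef_pos: [436.3, -242.2, 100.3]
ee_rot: [-3.137, 0.001, 0.016]
contact_force: [0.3, -0.2, -2.1]
gripper_width: 0.621
```

>>> {"name": "move_arm", "arguments": {
  "moves": [
    [45, [0, 0, -38], [0, 0, 0]],
    [45, [0, 0, -35], [0, 0, 0]],
    [45, [8, -30, -10], [0, 0, 0]],
    [45, [10, -36, 0], [0, 0, 0]],
    [45, [10, -36, 0], [0, 0, 0]],
    [45, [10, -36, 0], [0, 0, 0]],
    [45, [10, -36, 0], [0, 0, 0]],
    [45, [10, -36, 0], [0, 0, 0]]
  ]
}}

```text
t: 55.17
eef_pos: [501.8, -35.9, 198.5]
ee_rot: [3.131, -0.026, 0.016]
contact_force: [1.6, -0.4, -0.9]
gripper_width: 0.624
```

>>> {"name": "move_arm", "arguments": {
  "moves": [
    [45, [8, -26, 0], [0, 0, 0]],
    [45, [0, 0, 0], [0, 0, 0]],
    [45, [0, 0, 0], [0, 0, 0]]
  ]
}}

```text
t: 55.42
eef_pos: [510.9, -1.2, 198.7]
ee_rot: [3.134, -0.01, 0.018]
contact_force: [-0.1, -1.9, -1.4]
gripper_width: 0.628
```

```bash
python3 pl.py 501 0 147
```

```text
55.4167 [510.9  -1.2 198.7] w 53.6 F [-0.1 -1.9 -1.4]
rot [ 0.008 -0.012 -0.006] rows 1 | shift [-10.5  -1.5  51.6] rows 2
```

>>> {"name": "move_arm", "arguments": {
  "moves": [
    [45, [-10, -1, 8], [0.006, -0.01, 0]],
    [45, [0, 0, 13], [0, -0.001, 0]],
    [45, [0, 0, 13], [0, -0.001, 0]],
    [45, [0, 0, 9], [0, 0, 0]],
    [45, [0, 0, 0], [0, 0, 0]],
    [45, [0, 0, 4], [0, 0.002, 0]],
    [45, [0, 0, 0], [0, 0, 0]]
  ]
}}

```text
t: 56.0
eef_pos: [496.1, -5.0, 147.9]
ee_rot: [3.14, -0.02, -0.005]
contact_force: [-0.9, 0.6, 0.4]
gripper_width: 0.623
```

>>> {"name": "move_arm", "arguments": {
  "moves": [
    [84, [0, 0, 0], [0, 0, 0]],
    [84, [0, 0, 0], [0, 0, 0]],
    [84, [0, 0, 0], [0, 0, 0]],
    [84, [0, 0, 0], [0, 0, 0]],
    [84, [0, 0, -10], [0, 0, 0]],
    [84, [0, 0, -25], [0, 0, 0]],
    [84, [0, 0, -35], [0, 0, 0]],
    [84, [0, 0, -20], [0, 0, 0]]
  ]
}}

```text
t: 56.67
eef_pos: [494.0, -5.4, 240.3]
ee_rot: [3.14, -0.022, -0.017]
contact_force: [1.4, -0.8, 0.2]
gripper_width: 0.982
```

>>> {"name": "move_arm", "arguments": {
  "moves": [
    [84, [0, 0, 0], [0, 0, 0]],
    [84, [0, 0, 0], [0, 0, 0]],
    [84, [0, 0, 0], [0, 0, 0]],
    [84, [0, 0, 0], [0, 0, 0]]
  ]
}}

```text
t: 57.0
eef_pos: [497.8, -5.8, 248.0]
ee_rot: [3.138, -0.021, 0.006]
contact_force: [-0.1, 0.2, -0.2]
gripper_width: 0.985
```

```bash
python3 rd.py pi1; python3 pl.py 500 0 146
```

```text
57.0 [497.8  -5.8 248. ] w 84.1
dial px 255.68119570657998 87.65876039140836
red [27, 34, 30, 25, 102] [237.6  73.6]
57.05 [497.6  -5.7 247.7] w 83.8 F [-0.3 -0.1 -0.4]
rot [ 0.004 -0.003 -0.013] rows 1 | shift [  2.   -6.1 101.7] rows 3
```

View pics/pi1c.png

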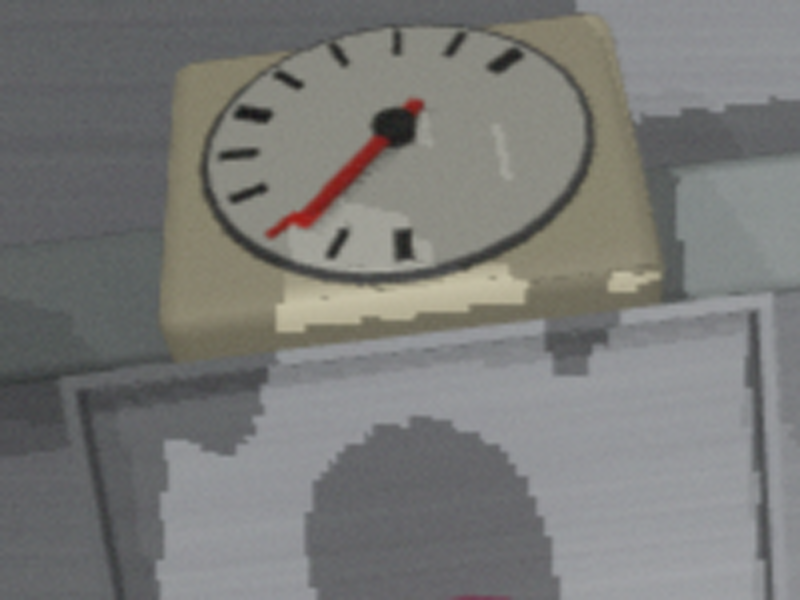

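The pointer tip at (308,218) falls short of the red mark at (285,226), so pink is about 180 g and goes in the tray.

>>> {"name": "move_arm", "arguments": {
  "moves": [
    [84, [1, 0, 15], [0.003, -0.004, -0.01]],
    [84, [1, 0, 20], [0, -0.002, 0]],
    [84, [1, 0, 20], [0, -0.002, 0]],
    [84, [0, 0, 15], [0, -0.002, 0]],
    [84, [0, 0, 0], [0, 0, 0]]
  ]
}}

```text
t: 57.47
eef_pos: [497.6, -5.3, 170.5]
ee_rot: [-3.141, 0.004, 0.024]
contact_force: [-0.5, 0.2, -0.4]
gripper_width: 0.98
```

```bash
python3 pl.py 496 -5 145
```

```text
57.4667 [497.6  -5.3 170.5] w 83.7 F [-0.5  0.2 -0.4]
rot [-0.001  0.015 -0.002] rows 1 | shift [-1.2 -0.2 25.5] rows 1
```

>>> {"name": "move_arm", "arguments": {
  "moves": [
    [84, [0, 0, 11], [0, 0.008, 0]],
    [84, [0, 0, 11], [0, 0.006, 0]],
    [84, [0, 0, 0], [0, 0, 0]],
    [45, [0, 0, 0], [0, 0, 0]],
    [45, [0, 0, 0], [0, 0, 0]],
    [45, [0, 0, 0], [0, 0, 0]],
    [45, [0, 0, 0], [0, 0, 0]],
    [45, [0, 0, -20], [0, 0, 0]]
  ]
}}

```text
t: 58.13
eef_pos: [491.9, -4.3, 163.0]
ee_rot: [-3.138, 0.004, 0.027]
contact_force: [-1.5, 0.2, -2.3]
gripper_width: 0.626
```

>>> {"name": "move_arm", "arguments": {
  "moves": [
    [45, [0, 0, -30], [0, 0, 0]],
    [45, [-4, 25, -5], [0, 0, 0]],
    [45, [-5, 38, 0], [0, 0, 0]],
    [45, [-5, 38, 0], [0, 0, 0]],
    [45, [-5, 38, 0], [0, 0, 0]],
    [45, [-5, 38, 0], [0, 0, 0]],
    [45, [-5, 38, 0], [0, 0, 0]],
    [45, [-5, 38, 0], [0, 0, 0]]
  ]
}}

```text
t: 58.8
eef_pos: [463.7, -260.7, 208.3]
ee_rot: [-3.14, -0.021, 0.001]
contact_force: [0.2, -0.0, -0.7]
gripper_width: 0.628
```

>>> {"name": "move_arm", "arguments": {
  "moves": [
    [45, [-5, 38, 0], [0, 0, 0]],
    [45, [-3, 35, 0], [0, 0, 0]],
    [45, [0, 10, 0], [0, 0, 0]],
    [45, [0, 0, 0], [0, 0, 0]],
    [45, [0, 0, 0], [0, 0, 0]]
  ]
}}

```text
t: 59.22
eef_pos: [454.1, -357.1, 210.4]
ee_rot: [3.137, 0.005, 0.004]
contact_force: [0.3, -0.0, -0.8]
gripper_width: 0.619
```

```bash
python3 pl.py 452 -356 47
```

```text
59.2167 [ 454.1 -357.1  210.4] w 52.9 F [ 0.3 -0.  -0.8]
rot [ 0.005 -0.003  0.003] rows 1 | shift [ -2.5  -1.9 163.4] rows 5
```

>>> {"name": "move_arm", "arguments": {
  "moves": [
    [45, [-2, 0, 15], [0.004, -0.002, 0]],
    [45, [-1, 0, 25], [0, -0.002, 0]],
    [45, [-1, 0, 25], [0, -0.002, 0]],
    [45, [-1, 0, 25], [0, -0.002, 0]],
    [45, [0, 0, 15], [0, -0.001, 0]],
    [45, [0, 0, 0], [0, 0, 0]]
  ]
}}

```text
t: 59.72
eef_pos: [450.9, -347.1, 99.9]
ee_rot: [-3.14, -0.021, 0.008]
contact_force: [-0.3, 0.8, -2.0]
gripper_width: 0.623
```

```bash
python3 pl.py 452 -356 48
```

```text
59.7167 [ 450.9 -347.1   99.9] w 53.2 F [-0.3  0.8 -2. ]
rot [-0.002  0.005  0.013] rows 1 | shift [ 1.2  9.1 51.9] rows 2
```

>>> {"name": "move_arm", "arguments": {
  "moves": [
    [45, [1, 9, 5], [0, 0.003, 0.012]],
    [45, [0, 0, 14], [0, -0.001, 0]],
    [45, [0, 0, 13], [0, -0.001, 0]],
    [45, [0, 0, 6], [0, 0, 0]],
    [45, [0, 0, 0], [0, 0, 0]]
  ]
}}

```text
t: 60.13
eef_pos: [454.3, -352.7, 61.0]
ee_rot: [-3.14, -0.01, 0.004]
contact_force: [0.2, -0.5, -1.4]
gripper_width: 0.622
```

```bash
python3 pl.py 452 -356 48
python3 - <<'E'
from h import *
cal,im=snap("side","s3.png")
for e in find_in("pot_green","side")[:1]:
    x=e["extent"];print(np.round(x),round(e["p"],2),at_z(cal,(x[0]+x[2])/2,(x[1]+x[3])/2,38)[:2].round())
E
```

```text
60.1333 [ 454.3 -352.7   61. ] w 53.1 F [ 0.2 -0.5 -1.4]
rot [-0.002  0.003  0.007] rows 1 | shift [-2.2  3.3 13. ] rows 1
```

>>> {"name": "move_arm", "arguments": {
  "moves": [
    [45, [-2, 3, 7], [0, 0, 0]],
    [45, [0, 0, 4], [0, 0, 0]],
    [45, [0, 0, 0], [0, 0, 0]],
    [84, [0, 0, 0], [0, 0, 0]],
    [84, [0, 0, 0], [0, 0, 0]],
    [84, [0, 0, 0], [0, 0, 0]],
    [84, [0, 0, 0], [0, 0, 0]],
    [84, [0, 0, -20], [0, 0, 0]]
  ]
}}

```text
t: 60.9
eef_pos: [453.4, -358.1, 72.5]
ee_rot: [3.139, 0.009, 0.001]
contact_force: [-1.6, 0.1, -0.8]
gripper_width: 0.984
```

>>> {"name": "move_arm", "arguments": {
  "moves": [
    [84, [0, 0, -38], [0, 0, 0]],
    [84, [0, 0, -38], [0, 0, 0]],
    [84, [0, 0, -25], [0, 0, 0]],
    [84, [-4, -38, 0], [0, 0, 0]],
    [84, [-4, -38, 0], [0, 0, 0]],
    [84, [-4, -38, 0], [0, 0, 0]],
    [84, [-4, -38, 0], [0, 0, 0]],
    [84, [-4, -38, 0], [0, 0, 0]]
  ]
}}

```text
t: 61.57
eef_pos: [437.1, -173.3, 185.6]
ee_rot: [3.124, -0.009, 0.028]
contact_force: [0.4, 0.6, -0.1]
gripper_width: 0.988
```

>>> {"name": "move_arm", "arguments": {
  "moves": [
    [84, [-4, -38, 0], [0, 0, 0]],
    [84, [-4, -38, 0], [0, 0, 0]],
    [84, [-4, -38, 0], [0, 0, 0]],
    [84, [-4, -38, 0], [0, 0, 0]],
    [84, [-4, -38, 0], [0, 0, 0]],
    [84, [-4, -38, 0], [0, 0, 0]],
    [84, [-4, -38, 0], [0, 0, 0]],
    [84, [0, 0, 0], [0, 0, 0]]
  ]
}}

```text
t: 62.23
eef_pos: [407.7, 110.3, 184.6]
ee_rot: [3.125, -0.004, 0.049]
contact_force: [-1.6, -1.1, 0.3]
gripper_width: 0.986
```

```bash
python3 pl.py 393.5 157.5 43 0 pot_green
```

```text
62.2333 [407.7 110.3 184.6] w 84.2 F [-1.6 -1.1  0.3]
rot [ 0.016 -0.031 -0.003] rows 1 | shift [-18.8 -49.5 140.3] rows 4
[180. 184. 252. 266.] 0.89 ctr@z40 [387.  163.5]
```

>>> {"name": "move_arm", "arguments": {
  "moves": [
    [84, [-8, -25, 5], [0.014, -0.03, 0]],
    [84, [-6, -25, 15], [0, 0, 0]],
    [84, [-1, 0, 20], [0, -0.003, 0]],
    [84, [-1, 0, 15], [0, -0.003, 0]],
    [84, [0, 0, 0], [0, 0, 0]]
  ]
}}

```text
t: 62.75
eef_pos: [398.6, 152.0, 130.4]
ee_rot: [3.134, -0.022, 0.007]
contact_force: [0.1, 0.4, 0.4]
gripper_width: 0.986
```

```bash
python3 pl.py 392 159 43 0 pot_green
python3 - <<'E'
from h import *
cal=cams.calibration("wrist");im=cams.read_camera("wrist")
hsv=cv2.cvtColor(im,cv2.COLOR_BGR2HSV);m=cv2.inRange(hsv,(50,110,40),(85,255,255))
n,l,st,ce=cv2.connectedComponentsWithStats(m)
for i in range(1,n):
    if st[i,4]>150:print(st[i],ce[i].round(1),at_z(cal,*ce[i],75)[:2].round(1))
E
```

```text
62.75 [398.6 152.  130.4] w 84.2 F [0.1 0.4 0.4]
rot [ 0.007 -0.005 -0.014] rows 1 | shift [-7.1 -7.5 87.3] rows 3
[222. 179. 303. 279.] 0.73 ctr@z40 [388.2 161.1]
[242 185  49  14 160] [266.1 189.4] [427.8 157.4]
[ 232  215   63   59 2891] [263.1 243.8] [391.6 160.1]
```

Lid centre is (391.6,160).

>>> {"name": "move_arm", "arguments": {
  "moves": [
    [84, [-7, -8, 5], [0.006, -0.004, -0.012]],
    [84, [-1, 0, 15], [0, -0.003, 0]],
    [84, [-1, 0, 15], [0, -0.003, 0]],
    [84, [0, 0, 0], [0, 0, 0]]
  ]
}}

```text
t: 63.23
eef_pos: [397.0, 160.5, 102.3]
ee_rot: [-3.138, 0.01, -0.018]
contact_force: [-1.6, -0.5, -0.2]
gripper_width: 0.983
```

```bash
python3 pl.py 391.5 160 43 0
```

```text
63.2333 [397.  160.5 102.3] w 84.0 F [-1.6 -0.5 -0.2]
rot [-0.004 -0.012 -0.006] rows 1 | shift [-6.2  0.7 59.2] rows 2
```

>>> {"name": "move_arm", "arguments": {
  "moves": [
    [84, [-6, 1, 5], [-0.003, -0.012, -0.005]],
    [84, [-1, 0, 15], [0, -0.003, 0]],
    [84, [-1, 0, 15], [0, -0.003, 0]],
    [84, [-1, 0, 15], [0, -0.003, 0]],
    [84, [0, 0, 0], [0, 0, 0]]
  ]
}}

```text
t: 63.65
eef_pos: [390.7, 160.3, 55.4]
ee_rot: [-3.139, 0.001, 0.004]
contact_force: [0.0, 0.0, -0.5]
gripper_width: 0.981
```

```bash
python3 pl.py 391.5 160 43 0
```

```text
63.65 [390.7 160.3  55.4] w 83.8 F [ 0.   0.  -0.5]
rot [-0.003  0.002 -0.   ] rows 1 | shift [ 0.8  0.3 12.4] rows 1
```

>>> {"name": "move_arm", "arguments": {
  "moves": [
    [84, [1, 0, 10], [0, 0, 0]],
    [84, [0, 0, 0], [0, 0, 0]],
    [45, [0, 0, 0], [0, 0, 0]],
    [45, [0, 0, 0], [0, 0, 0]],
    [45, [0, 0, 0], [0, 0, 0]],
    [45, [0, 0, 0], [0, 0, 0]],
    [45, [0, 0, -20], [0, 0, 0]],
    [45, [0, 0, -38], [0, 0, 0]]
  ]
}}

```text
t: 64.32
eef_pos: [387.2, 159.2, 101.1]
ee_rot: [-3.141, 0.0, 0.023]
contact_force: [0.6, -0.1, -2.0]
gripper_width: 0.623
```

>>> {"name": "move_arm", "arguments": {
  "moves": [
    [45, [0, 0, -38], [0, 0, 0]],
    [45, [0, 0, -35], [0, 0, 0]],
    [45, [15, 20, -15], [0, 0, 0]],
    [45, [21, 30, 0], [0, 0, 0]],
    [45, [21, 30, 0], [0, 0, 0]],
    [45, [21, 30, 0], [0, 0, 0]],
    [45, [20, 28, 0], [0, 0, 0]],
    [45, [10, 15, 0], [0, 0, 0]]
  ]
}}

```text
t: 64.98
eef_pos: [501.6, 4.8, 201.3]
ee_rot: [-3.139, -0.017, -0.004]
contact_force: [-0.3, 0.0, -2.1]
gripper_width: 0.624
```

>>> {"name": "move_arm", "arguments": {
  "moves": [
    [45, [0, 0, 0], [0, 0, 0]],
    [45, [0, 0, 0], [0, 0, 0]],
    [45, [0, 0, 0], [0, 0, 0]]
  ]
}}

```text
t: 65.23
eef_pos: [502.8, 1.0, 200.8]
ee_rot: [-3.139, -0.007, -0.003]
contact_force: [-0.7, 0.7, -2.4]
gripper_width: 0.621
```

```bash
python3 pl.py 501 0 147
```

```text
65.2333 [502.8   1.  200.8] w 53.0 F [-0.7  0.7 -2.4]
rot [-0.003 -0.002  0.004] rows 1 | shift [-1.9  1.2 53.8] rows 2
```

>>> {"name": "move_arm", "arguments": {
  "moves": [
    [45, [-2, 0, 10], [0, -0.002, 0]],
    [45, [0, 0, 13], [0, -0.001, 0]],
    [45, [0, 0, 13], [0, -0.001, 0]],
    [45, [0, 0, 9], [0, 0, 0]],
    [45, [0, 0, 0], [0, 0, 0]],
    [45, [0, 0, 4], [0, 0.002, 0]],
    [45, [0, 0, 0], [0, 0, 0]]
  ]
}}

```text
t: 65.82
eef_pos: [495.5, 7.8, 147.2]
ee_rot: [-3.138, -0.022, 0.005]
contact_force: [-0.4, -0.8, 0.6]
gripper_width: 0.625
```

>>> {"name": "move_arm", "arguments": {
  "moves": [
    [84, [0, 0, 0], [0, 0, 0]],
    [84, [0, 0, 0], [0, 0, 0]],
    [84, [0, 0, 0], [0, 0, 0]],
    [84, [0, 0, 0], [0, 0, 0]],
    [84, [0, 0, -10], [0, 0, 0]],
    [84, [0, 0, -25], [0, 0, 0]],
    [84, [0, 0, -35], [0, 0, 0]],
    [84, [0, 0, -20], [0, 0, 0]]
  ]
}}

```text
t: 66.48
eef_pos: [493.4, 8.5, 239.9]
ee_rot: [-3.135, -0.022, 0.016]
contact_force: [0.8, 0.1, 0.6]
gripper_width: 0.976
```

>>> {"name": "move_arm", "arguments": {
  "moves": [
    [84, [0, 0, 0], [0, 0, 0]],
    [84, [0, 0, 0], [0, 0, 0]],
    [84, [0, 0, 0], [0, 0, 0]],
    [84, [0, 0, 0], [0, 0, 0]]
  ]
}}

```text
t: 66.82
eef_pos: [497.2, 7.8, 247.5]
ee_rot: [-3.137, -0.021, -0.006]
contact_force: [-0.5, 0.5, -0.4]
gripper_width: 0.988
```

```bash
python3 rd.py gr1; python3 pl.py 500 0 146
```

```text
66.8167 [497.2   7.8 247.5] w 84.4
dial px 276.44811705113244 86.56460942047897
red [26, 33, 28, 25, 98] [254.6  70.6]
66.8667 [497.    7.8 247.1] w 84.1 F [ 0.4 -0.9 -0. ]
rot [-0.004 -0.003  0.014] rows 1 | shift [  2.6   8.3 101.1] rows 3
```

View pics/gr1c.png

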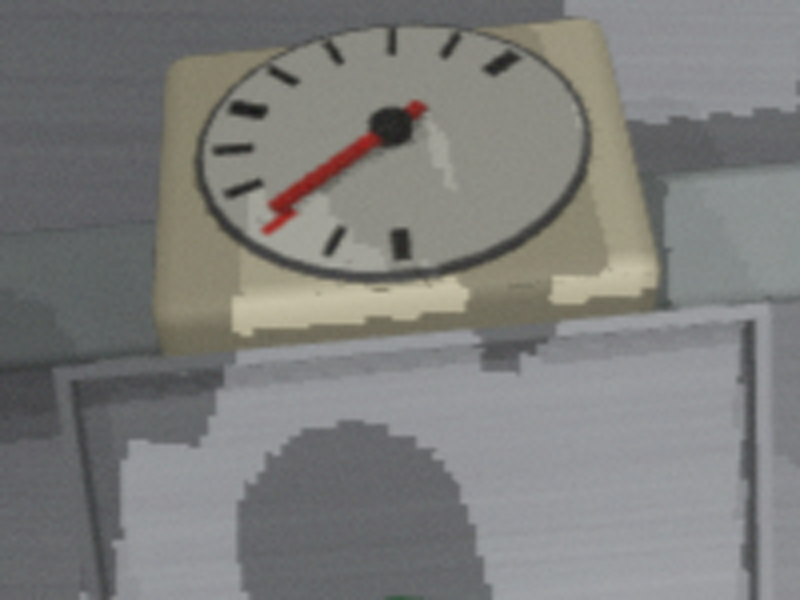

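The pointer tip at (273,205) is past the red mark at (280,222), so green is about 222 g and goes in the box.

>>> {"name": "move_arm", "arguments": {
  "moves": [
    [84, [1, 0, 15], [-0.003, -0.004, 0.01]],
    [84, [0, 0, 20], [0, -0.002, 0]],
    [84, [0, 0, 20], [0, -0.002, 0]],
    [84, [0, 0, 15], [0, -0.002, 0]],
    [84, [0, 0, 0], [0, 0, 0]]
  ]
}}

```text
t: 67.28
eef_pos: [494.9, 8.4, 169.9]
ee_rot: [-3.139, -0.005, 0.024]
contact_force: [-1.8, 0.0, 0.0]
gripper_width: 0.984
```

```bash
python3 pl.py 496 8 145
```

```text
67.2833 [494.9   8.4 169.9] w 84.0 F [-1.8  0.   0. ]
rot [-0.002  0.015  0.003] rows 1 | shift [ 1.5  0.4 24.9] rows 1
```

>>> {"name": "move_arm", "arguments": {
  "moves": [
    [84, [1, 0, 11], [0, 0.008, 0]],
    [84, [0, 0, 11], [0, 0.006, 0]],
    [84, [0, 0, 0], [0, 0, 0]],
    [45, [0, 0, 0], [0, 0, 0]],
    [45, [0, 0, 0], [0, 0, 0]],
    [45, [0, 0, 0], [0, 0, 0]],
    [45, [0, 0, 0], [0, 0, 0]],
    [45, [0, 0, -20], [0, 0, 0]]
  ]
}}

```text
t: 67.95
eef_pos: [490.1, 9.1, 162.5]
ee_rot: [-3.137, -0.005, 0.028]
contact_force: [-1.1, -1.0, -2.7]
gripper_width: 0.623
```

>>> {"name": "move_arm", "arguments": {
  "moves": [
    [45, [0, 0, -30], [0, 0, 0]],
    [45, [5, -25, -5], [0, 0, 0]],
    [45, [5, -38, 0], [0, 0, 0]],
    [45, [5, -38, 0], [0, 0, 0]],
    [45, [5, -38, 0], [0, 0, 0]],
    [45, [5, -38, 0], [0, 0, 0]],
    [45, [5, -38, 0], [0, 0, 0]],
    [45, [5, -38, 0], [0, 0, 0]]
  ]
}}

```text
t: 68.62
eef_pos: [532.1, 264.3, 207.3]
ee_rot: [-3.14, 0.019, 0.006]
contact_force: [1.1, -0.9, -1.8]
gripper_width: 0.622
```

>>> {"name": "move_arm", "arguments": {
  "moves": [
    [45, [5, -38, 0], [0, 0, 0]],
    [45, [3, -33, 0], [0, 0, 0]],
    [45, [0, 0, 0], [0, 0, 0]],
    [45, [0, 0, 0], [0, 0, 0]]
  ]
}}

```text
t: 68.95
eef_pos: [540.2, 348.0, 207.7]
ee_rot: [-3.135, 0.005, 0.003]
contact_force: [0.4, 0.3, -1.9]
gripper_width: 0.627
```

```bash
python3 pl.py 540 364 48
python3 - <<'E'
from h import *
cal,im=snap("wrist","fin.png")
for k in("pot_orange","box"):
  for e in find_in(k,"wrist")[:1]:
    x=e["extent"];print(k,np.round(x),round(e["p"],2),[at_z(cal,x[i],x[j],30)[:2].round() for i in(0,2) for j in(1,3)],at_z(cal,(x[0]+x[2])/2,(x[1]+x[3])/2,40)[:2].round())
E
```

```text
68.95 [540.2 348.  207.7] w 53.5 F [ 0.4  0.3 -1.9]
rot [-0.007  0.002 -0.003] rows 1 | shift [ 1.000e-01 -1.490e+01  1.598e+02] rows 5
pot_orange [175. 199. 241. 264.] 0.7 [array([531., 453.]), array([459., 459.]), array([531., 385.]), array([459., 387.])] [499. 419.]
box [157. 111. 299. 343.] 0.67 [array([618., 462.]), array([357., 489.]), array([617., 327.]), array([358., 322.])] [505. 397.]
```

View pics/fin.png

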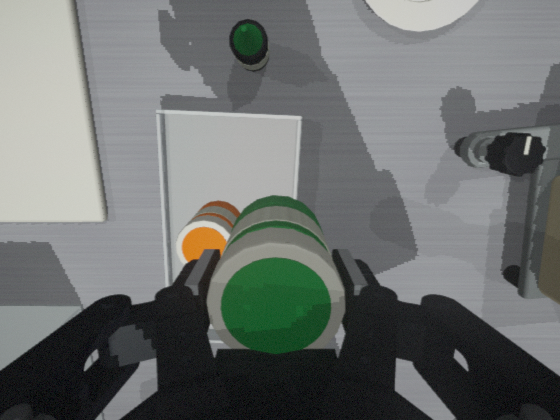

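Orange stands upright in the box at (205,245), and the box end corners are (157,111) and (301,117). I'll place green at about (546,368).

>>> {"name": "move_arm", "arguments": {
  "moves": [
    [45, [5, -19, 12], [-0.005, 0, 0]],
    [45, [0, 0, 25], [0, -0.002, 0]],
    [45, [0, 0, 25], [0, -0.002, 0]],
    [45, [0, 0, 25], [0, -0.002, 0]],
    [45, [0, 0, 15], [0, -0.001, 0]],
    [45, [0, 0, 0], [0, 0, 0]]
  ]
}}

```text
t: 69.6
eef_pos: [549.9, 356.2, 107.4]
ee_rot: [-3.139, 0.03, 0.003]
contact_force: [-1.3, 0.0, -2.5]
gripper_width: 0.623
```

```bash
python3 pl.py 546 368 49
```

```text
69.6 [549.9 356.2 107.4] w 53.2 F [-1.3  0.  -2.5]
rot [-0.002  0.002 -0.019] rows 1 | shift [ -4.  -11.6  58.4] rows 2
```

>>> {"name": "move_arm", "arguments": {
  "moves": [
    [45, [-4, -12, 5], [0, 0, -0.018]],
    [45, [0, 0, 15], [0, -0.001, 0]],
    [45, [0, 0, 15], [0, -0.001, 0]],
    [45, [0, 0, 10], [0, 0, 0]],
    [45, [0, 0, 0], [0, 0, 0]]
  ]
}}

```text
t: 70.02
eef_pos: [548.9, 367.0, 63.5]
ee_rot: [-3.137, 0.006, -0.002]
contact_force: [0.5, -0.1, -2.3]
gripper_width: 0.622
```

```bash
python3 pl.py 546 368 49
```

```text
70.0167 [548.9 367.   63.5] w 53.1 F [ 0.5 -0.1 -2.3]
rot [-0.004 -0.001 -0.004] rows 1 | shift [-2.9 -0.9 14.5] rows 1
```

>>> {"name": "move_arm", "arguments": {
  "moves": [
    [45, [-2, 0, 8], [0, 0, 0]],
    [45, [0, 0, 4], [0, 0, 0]],
    [45, [0, 0, 0], [0, 0, 0]],
    [84, [0, 0, 0], [0, 0, 0]],
    [84, [0, 0, 0], [0, 0, 0]],
    [84, [0, 0, 0], [0, 0, 0]],
    [84, [0, 0, 0], [0, 0, 0]],
    [84, [0, 0, -20], [0, 0, 0]]
  ]
}}

```text
t: 70.68
eef_pos: [547.4, 367.4, 71.9]
ee_rot: [-3.137, 0.006, -0.005]
contact_force: [-0.1, -1.0, -0.8]
gripper_width: 0.985
```

>>> {"name": "move_arm", "arguments": {
  "moves": [
    [84, [0, 0, -38], [0, 0, 0]],
    [84, [0, 0, -38], [0, 0, 0]],
    [84, [0, 0, -38], [0, 0, 0]],
    [84, [0, 0, -38], [0, 0, 0]],
    [84, [0, 0, -38], [0, 0, 0]],
    [84, [0, 38, 0], [0, 0, 0]],
    [84, [0, 38, 0], [0, 0, 0]],
    [84, [0, 38, 0], [0, 0, 0]]
  ]
}}

```text
t: 71.35
eef_pos: [549.7, 258.3, 281.6]
ee_rot: [-3.127, -0.013, -0.035]
contact_force: [0.2, -0.1, -0.0]
gripper_width: 0.986
```

>>> {"name": "move_arm", "arguments": {
  "moves": [
    [84, [0, 38, 0], [0, 0, 0]],
    [84, [0, 38, 0], [0, 0, 0]],
    [84, [0, 38, 0], [0, 0, 0]],
    [84, [0, 38, 0], [0, 0, 0]],
    [84, [0, 38, 0], [0, 0, 0]],
    [84, [0, 0, 0], [0, 0, 0]],
    [84, [0, 0, 0], [0, 0, 0]]
  ]
}}

```text
t: 71.93
eef_pos: [553.1, 53.1, 288.5]
ee_rot: [-3.128, -0.003, -0.065]
contact_force: [-0.7, 0.6, -0.6]
gripper_width: 0.984
```

Run:
```python
from h import *
s=get_state();print(s["t"],s["eef_pos"].round(),s["contact_force"].round(1))
a=snap("scene")[1];b=snap("side")[1]; cal,w=snap("wrist","w9.png")
out=np.zeros((600,800,3),np.uint8)
out[:300,:400]=cv2.resize(a[130:340,90:370],(400,300));out[:300,400:]=cv2.resize(b[100:420,60:487],(400,300));out[300:,:400]=cv2.resize(w,(400,300))
K=proj(cal,(595,10,80)).astype(int);y0=max(K[1]-75,0);x0=max(K[0]-100,0);out[300:,400:]=cv2.resize(w[y0:y0+150,x0:x0+200],(400,300))
cv2.imwrite("pics/final.png",out)
```

```text
71.9333 [553.  53. 288.] [-0.7  0.6 -0.6]
```

View pics/final.png

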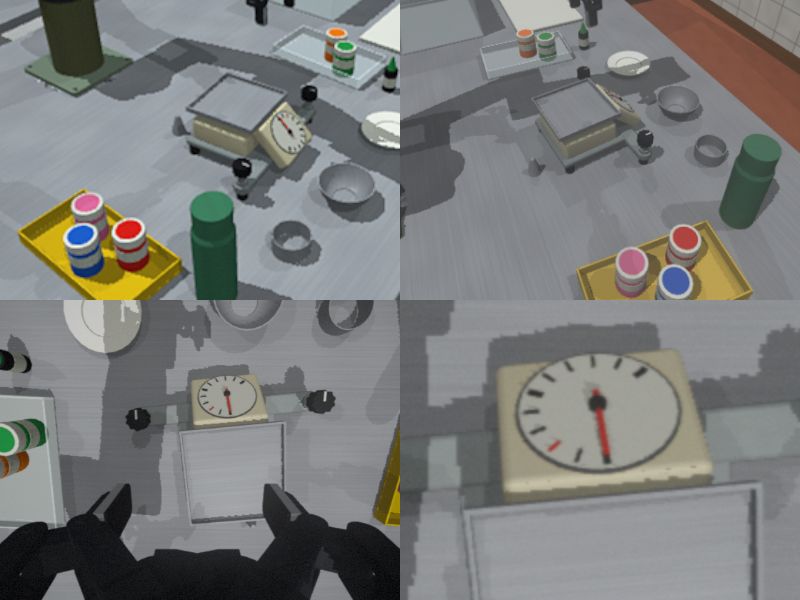

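The final composite shows pink, red and blue upright in the yellow tray, orange and green upright in the box, the pan empty with the pointer at 0, both knob lines at zero and the bystanders in place. Handing in.

```bash
python3 -c "
from cell import job
print(job.close_job())"
```

```text
the job is handed in; nothing more can be done
None
```

I set both foot screws to zero, weighed all five pots, sorted them and handed the job in at about 72 s. Nothing reports a verdict.

**Scale:** I turned the right screw to its −5.5 end stop, which showed that the white knob lines point along scale +x at zero. I then brought the screws to about −0.06 rad (right) and −0.08 rad (left), each within about 0.1 mm of zero height. I inferred that the scale is level from those angles; I did not measure its tilt or the force on each foot.

| Pot | Reading | Container |
|---|---|---|
| Orange | about 310 g | box |
| Green | about 222 g | box |
| Red | about 197 g | tray |
| Pink | about 180 g | tray |
| Blue | about 130 g | tray |

Red sat almost on the 200 g mark, inside the 185–215 g band where either container counts.

**Final look:** all five pots stood upright in their containers, the pan was empty with the pointer at 0, and the knob lines had not moved. The other things on the table looked undisturbed by eye, and the gripper was clear of everything.

**Checks that disagreed:** estimates of the box centre differed by about 10 mm between views, so I placed the last pot with margin for that. After the adjustment the two knob lines read −0.11 and −0.03 rad from above, slightly different from the close-up values but still within about 0.15 mm of foot height.

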